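Load the mask aligner's sled, expose and bring it back

ROBOT

A 6-joint arm with a two-finger parallel gripper is mounted at the origin on the work surface. World frame = base frame: x ahead of the robot, y to its left, z up, the work surface at z = 0. Lengths are in mm, angles in rad, forces in N, time in s.
With the tool pointing down it reaches from about 275 to 750 mm from the base axis. Payload 10.2 kg.
Tool frame: the origin (TCP) lies midway between the tips of the shut fingers; the grasp point (between the pads) lies 19 mm behind it; x points along the fingers, y is the direction in which the jaws open and shut, and the axes are right-handed (so a half turn about x gives the same grasp; the last joint's range is limited). The gripper opens to 85 mm and grips with 20 to 120 N. Pads are 22 mm wide; open, the fingers measure 114 mm over their backs; the gripper's body (76 mm by 85 mm) begins 54 mm behind the grasp point. The pads swing forward as they close: fully open they stand 13 mm farther back than shut.
Start: joints at [-1.42, 0.313, 1.498, -0, 1.331, -0.223], TCP at [191.694, -488.758, 231.294] pointing down, gripper open.
Joint ranges: [-2.94, 2.94], [-0.97, 2.17], [0.19, 2.56], [-1.23, 4.37], [0.02, 3.11], [-2.88, 2.88]. Speed limits (rad/s): [2.39, 2.39, 3.01, 3.14, 3.14, 3.14].

INTERFACE

Orientations are given as a unit quaternion [w, x, y, z].
In Python, from rig import ctrl gives the robot as it stands.
- The arm moves only by the tool arm_command, never from a script. Its argument "plan" is a list of rows, each a list of 5 numbers: the shift along the tool's x, y, z in m, then the turn about the tool's x in rad, then the opening, from 0 (shut) to 1 (fully open). A call has 1 to 12 rows; each row shifts and turns the commanded pose from where the row before left it, along the tool's axes as they then stand; what a row does not reach is not made up. A row lasts 1/8 s, in which the tool goes at most 62.5 mm and 10.7 degrees, less where a joint would pass 70% of its speed; a pose out of reach is approached as far as the arm can. A call with a gripper value outside its range is refused whole. The fingers move at their own pace and stop on an object; "squeeze" is the grip in N (left out, the last holds). Time passes only in rows, so rows that do not move let the fingers close. It gives the time, the measured TCP pose, the force and the opening at its end, in the units of the state.
- ctrl.sense(): the state, without advancing time (a new reading comes with each control period).
- ctrl.capture(name): name is "scene" or "side" or "wrist"; returns a dict with "color" (384x512x3 uint8, red, green, blue), "fx", "fy", "cx", "cy" (pixels), "xyz" and "orientation" of the camera in the world; the wrist camera has in their place "hand_eye" (4x4, takes a point from camera to tool coordinates, whose origin is the TCP and whose axes are the tool frame's). Camera axes: x right, y up, looking along -z (the intrinsics and any distortion apply to the point x, -y, -z); pixel columns grow to the right and rows downward; lengths in mm; the calibration is good to about 2 mm. A picture is of the moment at which its call begins: read the wrist's pose just before it. There is no depth.
- ctrl.finish_job(): hands the job in, once; it reports no verdict.
Trained networks look in the newest picture that a camera, given by its name, has taken for a name from the list of things; names that differ only in an ending like _2 or _b are one class to them, and where a whole thing is asked for, a point or a joint stands for the part that bears it (a point fixed in the world has none). Each returns a list of dicts, best first, with "score" (0 to 1); they miss things now and then, are a little off and sometimes report something else, mostly with a low value. They report only what shows in the picture. A call takes as long as a camera call. They do not tell look-alikes from the thing itself.
- ctrl.spot_in(camera, query): "uv" ([column, row] in pixels, amid what is visible of it).
- ctrl.regions_of(camera, query): "mask" (384x512 bool, what is visible of it) and "uv" ([column, row] in pixels, amid what is visible of it).
- ctrl.place_of(camera, query): "uv" ([column, row] in pixels: a listed point, or the origin of a listed thing).
The state is a dict: "time_s": time; "joints": joint angles; "dq": joint speeds; "tau": joint torques, N m; "eef_pos": TCP position; "ee_rot": TCP orientation; "force": force on the tool from outside, world axes, zero at the start; "wrist_torque": the same for the moment, N m; "grip_width": opening from 0.0 (shut) to 1.0 (fully open).
Only numpy, scipy, OpenCV 4.12 (cv2) and the standard library are available. Lean on these libraries where they do the work, as an engineer would, in place of code of your own. Each camera call takes 0.05 s, during which the arm holds its last target.

TASK

Pull up the red spring plunger, run the sled left to the loading ledge and let the plunger drop fully into the loading hole (green collars); then slide every sample carrier waiting on the ledge across the small step until it sits flat and fully on the sled, keeping it down on the surface and never tipping it, and press its white cap fully home. Pull the plunger again, run the loaded sled right, let the plunger drop fully into the exposure hole (orange collars), and only while it is locked there push the yellow exposure button fully in. Last, bring the sled back and let the plunger drop into the loading hole once more, with every carrier still flat on the sled and its cap home, and leave everything else on the bench alone.

Things in the scene. Friction and masses are not known exactly. Their poses are not given: they have to be found in the camera images.
- aligner: fixed black base plate with pink edges, 285 x 650 x 20 mm, that carries ledge, index tube and sled; origin at its underside. Its x points away from the robot (ledge to sled), y to the robot's left along the sled's travel, z up. ledge_top, sled_deck and the holes share these axes. Its place and yaw differ from start to start
- ledge_top (a point): centre of the top of the loading ledge: fixed, flat, dark blue-grey, 140 mm deep (x) by 270 mm long (y), 57 mm above the table. Grey fences 12 mm high, 8 mm thick close its robot side and both ends; its +x edge (yellow line), 70 mm from this point, is open towards the sled
- sled_deck (a point): centre of the sled's deck top, 54 mm above the table (3 mm lower than the ledge). Aluminium tray with black mat, 110 mm (x) by 270 mm (y). Fences 12 mm high on its +x side (inner face x = 47 mm) and ends (inner faces y = +-127 mm); the side at x = -55 mm is open. At the loading position this point is 130 mm in +x of ledge_top, same y, with a 5 mm gap between the two
- sled (a joint): position of the sled along the tube, m, growing towards +y (robot's left): 0 = exposure position, 0.110 = parking, 0.220 = loading; end stops at -0.006 and 0.228. With the pin out of a hole it slides against about 2 N of friction and stays where it is left
- plunger (a joint): lift of the spring plunger, m: 0 = pin fully dropped into a hole; about 0.0115 = pin tip resting on top of the tube between holes (so it starts); 0.022 = upper stop. A spring pulls it down with 6 N at 0, 9 N at 0.022. The pin clears the tube above 0.0125; in a hole it leaves the sled about 2.5 mm of play either way
- plunger_knob (a point): centre of the red plunger knob: upright cylinder 26 mm in diameter, 28 mm high, black band, 160 mm in +y of sled_deck. Pin seated: this point is 81 mm above the table; it rises with the plunger. The collar below it (24 mm wide) is 1 mm under the knob when seated; the sled's end fence, top 66 mm above the table, is 12 mm beside it. Moving the lifted knob along y moves the sled
- load_hole (a point): mouth of the loading hole, 15 mm long in y, in the top of the steel index tube (44 mm above the table), between green collars at the tube's +y (left) end; the plunger knob stands over it when the sled is level with the ledge (joint sled = 0.220)
- park_hole (a point): mouth of the parking hole, same size, no coloured collars, 110 mm in -y of the loading hole; not used in this job
- expose_hole (a point): mouth of the exposure hole, same size, between orange collars, 220 mm in -y of the loading hole; the knob stands over it when the sled is at the exposure position (joint sled = 0)
- expose_button (a joint): travel of the yellow exposure push button, m: 0 = out, 0.006 = fully in; it springs back by itself; fully in takes about 5 N downwards
- expose_button_top (a point): centre of the top of the yellow exposure push button, 28 mm in diameter, in a round grey housing 44 mm wide on the right-hand end of the aligner base, on the robot's side; its top is 42 mm above the table and moves straight down
- carrier1_mid (a point): a sample carrier: steel plate 66 x 66 x 10 mm with amber chips at its four corners and, in the middle, an upright white cap 28 mm in diameter and 24 mm high. This point is on its axis, 20 mm above its underside; x and y along its edges. Weight about 0.2 kg. The cap's top is 44 mm above the underside while raised, 34 mm when pressed home. 2 or 3 carriers are present
- cap1 (a joint): height of the white cap of carrier 1 above its home position, m: 0 = pressed fully home, 0.010 = fully raised (a red stem then shows under it). Its friction detent holds it wherever it is left; pushing it down takes about 6 N
- carrier2_mid (a point): a sample carrier: steel plate 66 x 66 x 10 mm with copper chips at its four corners and, in the middle, an upright white cap 28 mm in diameter and 24 mm high. This point is on its axis, 20 mm above its underside; x and y along its edges. Weight about 0.2 kg. The cap's top is 44 mm above the underside while raised, 34 mm when pressed home. 2 or 3 carriers are present
- cap2 (a joint): height of the white cap of carrier 2 above its home position, m: 0 = pressed fully home, 0.010 = fully raised (a red stem then shows under it). Its friction detent holds it wherever it is left; pushing it down takes about 6 N
- carrier3_mid (a point): a sample carrier: steel plate 66 x 66 x 10 mm with green chips at its four corners and, in the middle, an upright white cap 28 mm in diameter and 24 mm high. This point is on its axis, 20 mm above its underside; x and y along its edges. Weight about 0.2 kg. The cap's top is 44 mm above the underside while raised, 34 mm when pressed home. 2 or 3 carriers are present
- cap3 (a joint): height of the white cap of carrier 3 above its home position, m: 0 = pressed fully home, 0.010 = fully raised (a red stem then shows under it). Its friction detent holds it wherever it is left; pushing it down takes about 6 N
- mask_frame: brown mask frame 110 x 110 x 8 mm with a brass-coloured plate, lying on the aligner base right of the ledge; origin at the centre of its underside; a bystander to be left alone
- tweezers: tweezers 110 mm long, 9 mm wide, lying on the aligner base right of the ledge; origin at the centre of its underside; a bystander to be left alone
- tape_stand: black tape stand 130 x 55 mm, 75 mm high, on the table; origin at the centre of its underside; a bystander to be left alone
- rinse_bottle: white rinse bottle 60 mm across, 150 mm high, red cap, on the table at the left; origin at the centre of its underside; a bystander to be left alone
- mask_box: flat amber mask box 150 x 150 x 30 mm, on the table at the left; origin at the centre of its underside; a bystander to be left alone
Mind the look-alikes: they are no part of the job. What is shaped like the part that bears carrier2_mid but black or purple is not meant.

How it is judged (in metres and radians):
On the way, in this order (a step that is already met when the one before it is completed fails the run):
1. the sled stands at the loading position with the plunger fully dropped into the loading hole (value of joint sled between 0.215 and 0.225 m and value of joint plunger below 0.003 m), for 0.2 s.
2. with the plunger still in the loading hole, every carrier sits flat on the sled with its cap pressed home (all of step 1 and x of carrier1_mid in the frame of sled_deck between -0.03 and 0.03 m and y of carrier1_mid in the frame of sled_deck between -0.11 and 0.11 m and z of carrier1_mid in the frame of sled_deck between 0.014 and 0.0235 m and angle between each of carrier1_mid, carrier2_mid, carrier3_mid's own z axis and vertical below 0.06 rad and value of joint each of cap1, cap2, cap3 below 0.0025 m and x of carrier2_mid in the frame of sled_deck between -0.03 and 0.03 m and y of carrier2_mid in the frame of sled_deck between -0.11 and 0.11 m and z of carrier2_mid in the frame of sled_deck between 0.014 and 0.0235 m and x of carrier3_mid in the frame of sled_deck between -0.03 and 0.03 m and y of carrier3_mid in the frame of sled_deck between -0.11 and 0.11 m and z of carrier3_mid in the frame of sled_deck between 0.014 and 0.0235 m), for 0.2 s.
3. the loaded sled stands at the exposure position with the plunger fully dropped into the exposure hole (value of joint sled between -0.005 and 0.005 m and value of joint plunger below 0.003 m and x of carrier1_mid in the frame of sled_deck between -0.03 and 0.03 m and y of carrier1_mid in the frame of sled_deck between -0.11 and 0.11 m and z of carrier1_mid in the frame of sled_deck between 0.014 and 0.0235 m and angle between each of carrier1_mid, carrier2_mid, carrier3_mid's own z axis and vertical below 0.06 rad and value of joint each of cap1, cap2, cap3 below 0.0025 m and x of carrier2_mid in the frame of sled_deck between -0.03 and 0.03 m and y of carrier2_mid in the frame of sled_deck between -0.11 and 0.11 m and z of carrier2_mid in the frame of sled_deck between 0.014 and 0.0235 m and x of carrier3_mid in the frame of sled_deck between -0.03 and 0.03 m and y of carrier3_mid in the frame of sled_deck between -0.11 and 0.11 m and z of carrier3_mid in the frame of sled_deck between 0.014 and 0.0235 m), for 0.2 s.
4. the exposure button is pushed in while the sled is locked there (value of joint sled between -0.005 and 0.005 m and value of joint plunger below 0.003 m and value of joint expose_button above 0.0045 m), for 0.05 s.
At the end, for the whole second after the job is handed in: After the exposure the sled is back within 5 mm of the loading position with the plunger within 3 mm of fully dropped, and every carrier present rests flat on the sled's deck (no more than 8 mm over its open edge, tilted less than 0.06 rad) with its cap within 2.5 mm of home (all of step 2); the robot touches nothing.
It fails at once if the exposure button is pushed in while the sled is not locked at the exposure position (value of joint expose_button above 0.0045 m and not (value of joint sled between -0.005 and 0.005 m and value of joint plunger below 0.003 m)).
It fails at once if a carrier is lifted more than 18 mm above the ledge (z of any of carrier1_mid, carrier2_mid, carrier3_mid in the frame of ledge_top above 0.038 m).
It fails at once if a carrier is tipped more than 0.4 rad (angle between any of carrier1_mid, carrier2_mid, carrier3_mid's own z axis and vertical above 0.4 rad).
It fails at once if a bystander is moved more than 30 mm (distance of any of mask_frame, tweezers, tape_stand, rinse_bottle, mask_box from where it was at the start of the episode above 0.03 m).
Of carrier1, carrier2, carrier3 only 2 to 3 are there at a start; the rules pass over those that are not, and their reading is None.
At some moment in a run one of carrier1, carrier2, carrier3 may be knocked a few centimetres aside while the robot is not near it.
Once in a run the grip may slacken for a moment while it holds something.
It also fails if it takes over 208 s, if anything falls off the work surface, if the arm or the gripper's body presses on something with over 40 N, if the wrist force passes 120 N, or if a joint passes its speed limit or range.

## Working session

There is one attempt and no reset: what is moved stays moved. The work goes in short steps, Python scripts to look and compute and a tool call to move; the robot and the scene stay as the last step left them, time stands still between calls to the robot, and variables do not carry over. Pictures are saved under pics/ and viewed, and the job is handed in when it is done.

Besides the shell and the picture viewer there is one more tool, called in YAML: its name, and indented under it one key for each argument. arm_command: Moves the arm, as the interface text tells. Its arguments: {"type":"object","properties":{"plan":{"type":"array"},"squeeze":{"type":"number"}},"required":["plan"]}

```bash
ls; mkdir -p pics
cat > h.py <<'E'
import numpy as np,cv2
from rig import ctrl
from scipy.spatial.transform import Rotation as R
def q2R(q): return R.from_quat([q[1],q[2],q[3],q[0]]).as_matrix()
def shot(cam,name=None,up=None):
    s=ctrl.sense(); c=ctrl.capture(cam)
    if name: cv2.imwrite(f'pics/{name}.png',cv2.cvtColor(c['color'],cv2.COLOR_RGB2BGR))
    if 'hand_eye' in c:
        H=np.array(c['hand_eye']); T=np.eye(4); T[:3,:3]=q2R(s['ee_rot']); T[:3,3]=s['eef_pos']
        M=T@H; c['R']=M[:3,:3]; c['t']=M[:3,3]
    else:
        c['R']=q2R(c['orientation']); c['t']=np.array(c['xyz'])
    return c
def ray(c,uv):
    d=np.array([(uv[0]-c['cx'])/c['fx'],-(uv[1]-c['cy'])/c['fy'],-1.]); return c['R']@d
def onz(c,uv,z):
    d=ray(c,uv); k=(z-c['t'][2])/d[2]; return c['t']+k*d
def proj(c,P):
    p=c['R'].T@(np.array(P,float)-c['t']); return np.array([c['cx']+c['fx']*p[0]/-p[2], c['cy']+c['fy']*p[1]/p[2]])
E
python3 - <<'E'
from h import *
s=ctrl.sense();print(s)
for k in ['scene','side','wrist']:
    c=shot(k,k+'0'); print(k,{a:b for a,b in c.items() if a!='color'})
E
```

```text
pics
{'time_s': 0.0, 'joints': array([-1.42040434e+00,  3.13447474e-01,  1.49846227e+00, -2.06625219e-06,
        1.33097737e+00, -2.23397430e-01]), 'dq': array([-1.95523772e-04,  8.72198718e-04,  1.66554127e-03, -8.54334876e-05,
        1.36078670e-03,  9.02971248e-04]), 'tau': array([-1.75764853e-03, -4.12262034e+01, -2.59743083e+01, -3.25838328e-04,
        4.10319393e-03, -1.94456010e-05]), 'eef_pos': array([ 191.65087778, -488.48838325,  230.72688365]), 'ee_rot': array([ 0.13092927,  0.69480901,  0.13184403, -0.69477703]), 'force': array([-0.77411512, -0.50346285,  0.02630793]), 'wrist_torque': array([ 0.00619876, -0.03092381,  0.01287877]), 'grip_width': 1.0013301710227227}
scene {'fx': 417.43063774365095, 'fy': 417.43063774365095, 'cx': 252.31175845532036, 'cy': 192.62651814648078, 'xyz': array([1240.76483632, -563.14047233, 1387.93145362]), 'orientation': array([0.86511946, 0.26303535, 0.12256487, 0.40909483]), 'R': array([[ 0.63523854, -0.64335401,  0.42727932],
       [ 0.77230958,  0.52690765, -0.35483269],
       [ 0.00314629,  0.55539531,  0.83158051]]), 't': array([1240
[... 467 characters left out ...]
.72189072, 1169.34301958])}
wrist {'fx': 275.31310797949715, 'fy': 275.31310797949715, 'cx': 258.6473437613192, 'cy': 192.3870204190243, 'hand_eye': array([[ 3.71920767e-04,  2.99309449e-01, -9.54156023e-01,
        -1.42935005e+02],
       [ 9.99999772e-01, -6.49298740e-04,  1.86111527e-04,
        -8.29970812e-01],
       [-5.63827365e-04, -9.54155874e-01, -2.99309622e-01,
        -7.62365122e+01],
       [ 0.00000000e+00,  0.00000000e+00,  0.00000000e+00,
         1.00000000e+00]]), 'R': array([[ 0.36560444,  0.88801588,  0.27885692],
       [-0.93076914,  0.34928703,  0.10801561],
       [-0.00148152, -0.2990424 ,  0.95423867]]), 't': array([ 262.34554129, -460.08467598,  373.76060467])}
```

View pics/scene0.png

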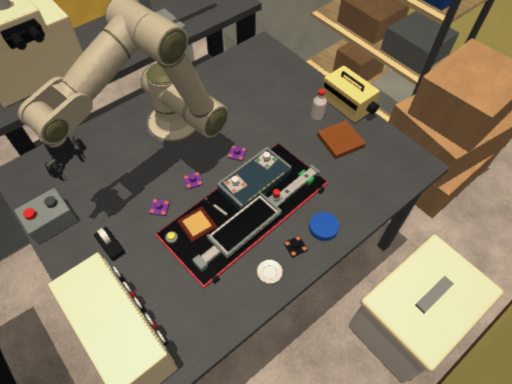

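View pics/side0.png

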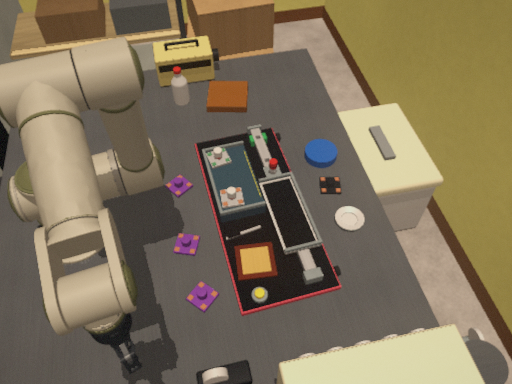

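View pics/wrist0.png

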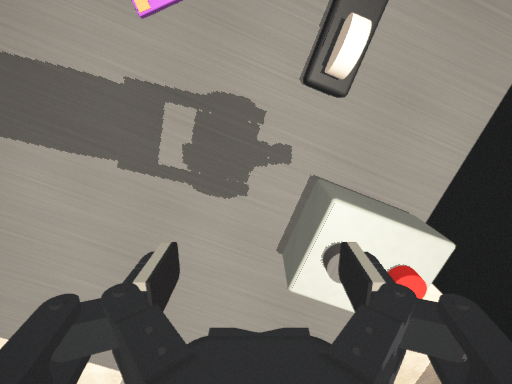

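The two carriers with white caps are on the ledge: one at scene (267,157), the other at (236,184). The purple carriers on the table and the black one at scene (295,246) are look-alikes. Next I locate the aligner and its parts.

Run:
```python
from h import *
from scipy.optimize import least_squares
cs={k:shot(k) for k in ['scene','side']}
import pickle
pickle.dump(cs,open('cs0.pkl','wb'))
def tri(uvs):
    A=np.zeros((3,3));b=np.zeros(3)
    for k,uv in uvs.items():
        d=ray(cs[k],uv);d/=np.linalg.norm(d);P=np.eye(3)-np.outer(d,d);A+=P;b+=P@cs[k]['t']
    return np.linalg.solve(A,b)
for n in ['aligner','ledge_top','sled_deck','plunger_knob','load_hole','park_hole','expose_hole','expose_button_top','carrier1_mid','carrier2_mid','carrier3_mid','mask_frame','tweezers']:
    u={}
    for k in cs:
        r=ctrl.place_of(k,n)
        print(n,k,[(np.round(x['uv'],1).tolist(),round(x['score'],2)) for x in r[:4]])
        if r:u[k]=r[0]['uv']
    if len(u)==2:print('   ',np.round(tri(u),1))
    z={'aligner':0,'ledge_top':57,'sled_deck':54,'plunger_knob':92.5,'load_hole':44,'park_hole':44,'expose_hole':44,'expose_button_top':42}.get(n,77)
    print('   ',{k:np.round(onz(cs[k],u[k],z),1).tolist() for k in u})
for k,(x,y,w,h) in {'scene':(150,130,190,160),'side':(190,110,160,200)}.items():
    im=cv2.cvtColor(cs[k]['color'],cv2.COLOR_RGB2BGR)[y:y+h,x:x+w]
    f=min(800/w,600/h);cv2.imwrite(f'pics/{k}_crop.png',cv2.resize(im,None,fx=f,fy=f,interpolation=cv2.INTER_CUBIC));print(f)
```

```text
aligner scene [([246.0, 208.3], 0.63)]
aligner side [([259.6, 205.7], 0.84)]
    [569.7 -35.9   6.1]
    {'scene': [568.8, -36.7, 0.0], 'side': [569.7, -28.1, 0.0]}
ledge_top scene [([254.7, 175.7], 0.87)]
ledge_top side [([234.2, 177.3], 0.65)]
    [504.8  58.5  60. ]
    {'scene': [500.9, 63.0, 57.0], 'side': [506.1, 57.4, 57.0]}
sled_deck scene [([243.4, 227.0], 0.93)]
sled_deck side [([288.0, 210.1], 0.9), ([230.0, 99.7], 0.63)]
    [ 644.4 -105.9   49.4]
    {'scene': [651.1, -114.7, 54.0], 'side': [641.0, -100.7, 54.0]}
plunger_knob scene [([274.0, 194.8], 0.56)]
plunger_knob side [([258.0, 206.1], 0.63), ([273.8, 163.5], 0.54)]
    [568.9  90.2 -96.6]
    {'scene': [633.8, 45.9, 92.5], 'side': [550.5, -94.2, 92.5]}
load_hole scene [([306.2, 174.3], 0.97)]
load_hole side [([244.5, 229.9], 0.19)]
    [ 527.2  237.6 -258.7]
    {'scene': [618.6, 232.5, 44.0], 'side': [500.8, -135.5, 44.0]}
park_hole scene [([286.1, 192.8], 0.87)]
park_hole side [([270.9, 158.7], 0.81)]
    [638.3 106.5  57.1]
    {'scene': [633.7, 111.0, 44.0], 'side': [640.6, 120.5, 44.0]}
expose_hole scene [([2
[... 620 characters left out ...]

    [ 502.1 -300.3  338.5]
    {'scene': [399.6, -309.6, 77.0], 'side': [487.1, -17.4, 77.0]}
carrier3_mid scene [([264.9, 158.4], 0.57), ([271.5, 190.6], 0.36)]
carrier3_mid side [([219.9, 154.1], 0.58)]
    [476.1 136.4  86.2]
    {'scene': [472.0, 139.6, 77.0], 'side': [476.3, 147.1, 77.0]}
mask_frame scene [([195.3, 224.2], 0.63)]
mask_frame side [([257.0, 263.4], 0.71)]
    [ 515.  -237.7   22.5]
    {'scene': [542.8, -248.9, 77.0], 'side': [509.7, -269.3, 77.0]}
tweezers scene [([339.3, 139.0], 0.55), ([216.9, 208.6], 0.43), ([318.0, 114.1], 0.35)]
tweezers side [([245.0, 233.2], 0.69)]
    [567.4 189.1  -9.5]
    {'scene': [589.2, 443.8, 77.0], 'side': [496.8, -167.9, 77.0]}
3.75
3.0
```

View crops.

View pics/scene_crop.png

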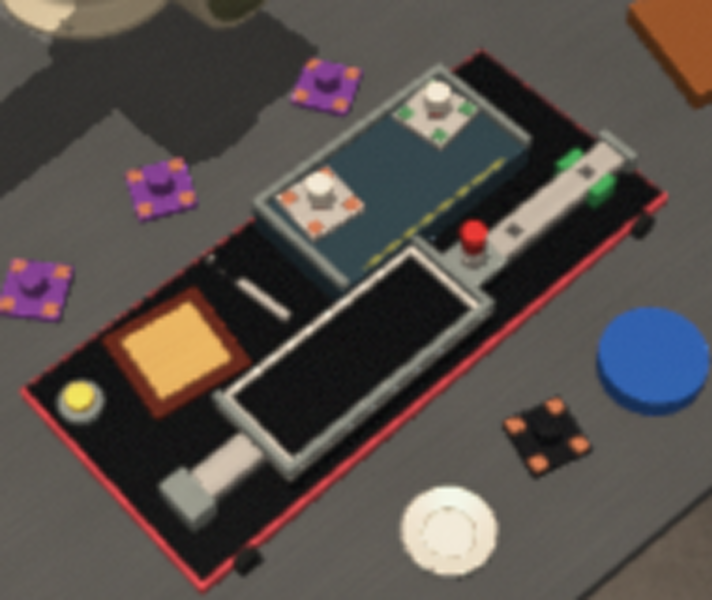

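View pics/side_crop.png

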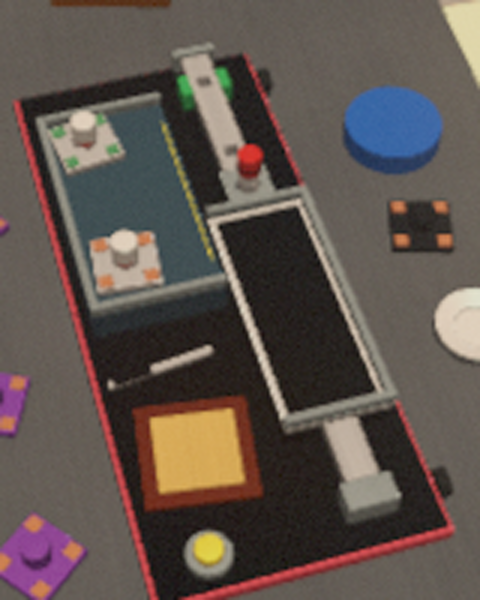

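Run:
```python
from h import *
import pickle
cs=pickle.load(open('cs0.pkl','rb'))
S=lambda p:(p[0]/3.75+150-.5,p[1]/3.75+130-.5)
D=lambda p:(p[0]/3+190-.5,p[1]/3+110-.5)
def show(n,z,s=None,d=None):
    print(n,*[np.round(onz(cs[k],f(p),z)[:2],1) for k,f,p in (('scene',S,s),('side',D,d)) if p])
show('FL(+y,-x)',20,(482,50),(18,102))
show('+y+x',20,(665,197),(245,55))
show('-y+x',20,(203,588),(452,530))
show('-y-x',20,(25,390))
show('load',44,(587,173),(205,82))
show('park',44,(515,230),(232,150))
show('btn',42,(79,396),(209,548))
show('yl+y',57,(504,160),(165,127))
show('yl-y',57,(369,264),(211,257))
show('ledge fence -x+y',69,(440,67),(38,118))
show('ledge fence -x-y',69,(257,201),(95,308))
show('ledge fence +x+y',69,(529,137),(158,97))
show('ledge fence +x-y',69,(345,283),(225,278))
show('knobtop',104,(474,229),(250,152))
show('sled +y-x',66,(416,242),(208,212))
show('sled +y+x',66,(493,297),(303,190))
show('sled -y+x',66,(287,468),(395,393))
show('sled -y-x',66,(220,395),(285,420))
show('c3 cap',101,(437,90),(84,120))
show('c2 cap',101,(320,180),(123,240))
```

```text
FL(+y,-x) [409.6 268.7] [405.7 267.6]
+y+x [687.8 284.3] [681.  285.7]
-y+x [ 730.3 -353.6] [ 723.7 -355.7]
-y-x [ 453.  -369.7]
load [622.9 227.5] [619.9 228.8]
park [628.7 119.4] [626.7 120. ]
btn [ 504.4 -336. ] [ 500.9 -336.1]
yl+y [560.9 163.6] [559.3 157.9]
yl-y [571.9 -29.2] [570.1 -29.7]
ledge fence -x+y [428.6 187.3] [423.4 190.5]
ledge fence -x-y [445.2 -74.6] [443.1 -75.8]
ledge fence +x+y [561.3 197.8] [558.6 193.2]
ledge fence +x-y [580.3 -66.6] [576.2 -67.5]
knobtop [629.4  58.3] [631.7  60.9]
sled +y-x [586.1  20.7] [578.3  21.9]
sled +y+x [684.4  37.7] [682.5  29.5]
sled -y+x [ 702.3 -232.8] [ 703.1 -230.8]
sled -y-x [ 601.6 -235.8] [ 594.9 -237.1]
c3 cap [470.2 146.2] [470.1 146.4]
c2 cap [484.1 -21.5] [482.2 -23. ]
```

```bash
cat >> h.py <<'E'
YAW=np.deg2rad(3.8)
def al(yaw): # desired tool rotation: x down, y=aligner x
    x=np.array([0,0,-1.]);y=np.array([np.cos(yaw),np.sin(yaw),0]);return np.column_stack([x,y,np.cross(x,y)])
def to(target,yaw=None):
    yaw=YAW if yaw is None else yaw
    s=ctrl.sense();Rt=q2R(s['ee_rot'])
    Rd=al(yaw); rv=R.from_matrix(Rt.T@Rd).as_rotvec()
    d=np.array(target)-s['eef_pos']
    print('t',round(s['time_s'],2),'pos',np.round(s['eef_pos'],1),'turn needed (tool rotvec)',np.round(rv,3),'F',np.round(s['force'],1),'g',round(s['grip_width'],3))
    print(' shift, tool axes now(mm)',np.round(Rt.T@d,1),' axes after turn',np.round(Rd.T@d,1))
E
python3 -c "
from h import *
to([540,60,330])"
```

```text
t 1.55 pos [ 191.7 -488.8  231.3] turn needed (tool rotvec) [-1.263 -0.     0.   ] F [-0.1  0.2 -0. ] g 1.006
 shift, tool axes now(mm) [ -98.7 -383.7 -524.6]  axes after turn [ -98.7  383.9 -524.5]
```

arm_command:
  plan:
    - [0, 0, 0, -0.158, 0.5]
    - [0, 0, 0, -0.158, 0.5]
    - [0, 0, 0, -0.158, 0.5]
    - [0, 0, 0, -0.158, 0.5]
    - [0, 0, 0, -0.158, 0.5]
    - [0, 0, 0, -0.158, 0.5]
    - [0, 0, 0, -0.158, 0.5]
    - [0, 0, 0, -0.157, 0.5]

```text
time_s: 2.55
eef_pos: [191.7, -488.8, 231.3]
ee_rot: [0.517, 0.482, 0.518, -0.482]
force: [-0.6, -0.4, -0.6]
grip_width: 0.503
```

arm_command:
  plan:
    - [-0.008, 0.032, -0.044, 0, 0.5]
    - [-0.008, 0.032, -0.044, 0, 0.5]
    - [-0.008, 0.032, -0.044, 0, 0.5]
    - [-0.008, 0.032, -0.044, 0, 0.5]
    - [-0.008, 0.032, -0.044, 0, 0.5]
    - [-0.008, 0.032, -0.044, 0, 0.5]
    - [-0.008, 0.032, -0.044, 0, 0.5]
    - [-0.008, 0.032, -0.044, 0, 0.5]
    - [-0.008, 0.032, -0.044, 0, 0.5]
    - [-0.008, 0.032, -0.044, 0, 0.5]
    - [-0.008, 0.032, -0.044, 0, 0.5]
    - [-0.008, 0.032, -0.04, 0, 0.5]

```text
time_s: 4.05
eef_pos: [541.0, 61.3, 327.7]
ee_rot: [0.516, 0.483, 0.516, -0.483]
force: [0.3, -0.3, 0.7]
grip_width: 0.505
```

Run:
```python
from h import *
to([540,60,330])
c=shot('wrist','w1')
print(np.round(c['t'],1))
import pickle;pickle.dump(c,open('w1.pkl','wb'))
for n,P in {'load':(621,228.5,44),'park':(628,118.5,44),'knob':(630.5,59.6,106.5)}.items(): print(n,proj(c,P))
```

```text
t 4.05 pos [541.   61.3 327.7] turn needed (tool rotvec) [ 0.  0. -0.] F [ 0.3 -0.3  0.7] g 0.505
 shift, tool axes now(mm) [-2.3 -1.1  1.2]  axes after turn [-2.3 -1.1  1.2]
[535.6 138.2 470.6]
load [324.65585701  42.52832441]
park [319.16654418 124.23425664]
knob [324.89551373 171.8674271 ]
```

View pics/w1.png

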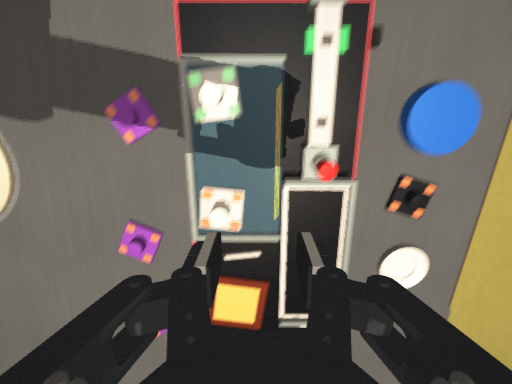

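The wrist view shows the load hole near (324,40), the park hole near (321,122) and the red knob at (329,170). The carriers are at (217,95), green chips, and (221,208), copper chips. I enlarge it to get exact positions.

Run:
```python
from h import *
import pickle
c=pickle.load(open('w1.pkl','rb'))
im=cv2.cvtColor(c['color'],cv2.COLOR_RGB2BGR)[0:250,170:380]
cv2.imwrite('pics/w1c.png',cv2.resize(im,None,fx=2.4,fy=2.4,interpolation=cv2.INTER_CUBIC))
hsv=cv2.cvtColor(c['color'],cv2.COLOR_RGB2HSV)
m=((hsv[...,0]<6)|(hsv[...,0]>174))&(hsv[...,1]>150)&(hsv[...,2]>90);m[:150]=0;m[190:]=0;m[:,:300]=0;m[:,345:]=0
v,u=np.nonzero(m);print('knob blob',u.mean(),v.mean(),len(u),u.min(),u.max(),v.min(),v.max())
```

```text
knob blob 327.7544483985765 170.24199288256227 281 317 339 162 179
```

View pics/w1c.png

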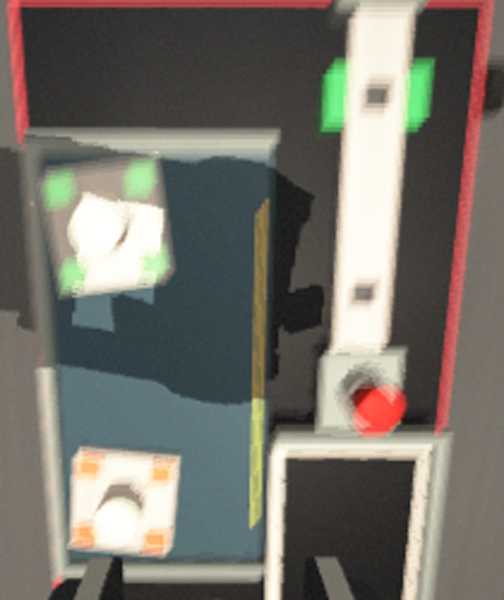

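Run:
```python
from h import *
import pickle
c=pickle.load(open('w1.pkl','rb'))
W=lambda p:(p[0]/2.4+170-.5,p[1]/2.4-.5)
for n,z,p in [('load',44,(376,95)),('park',44,(364,292)),('knobtop',106.5,(378,411)),('c3cap',101,(98,222)),('c2cap',101,(118,515)),('yl+y',57,(268,197)),('yl-y',57,(255,527)),
 ('c3 corners',67,(40,167)),('',67,(155,150)),('',67,(175,280)),('',67,(60,297)),('c2 corners',67,(75,447)),('',67,(180,455)),('',67,(173,557)),('',67,(70,548))]:
    print(n,np.round(onz(c,W(p),z)[:2],1))
```

```text
load [622.5 232.9]
park [630.4 123.2]
knobtop [633.1  61.3]
c3cap [473.3 151.2]
c2cap [487.7 -13.8]
yl+y [564.5 173.1]
yl-y [574.7 -34.4]
c3 corners [434.7 179.3]
 [498.7 192.4]
 [513.3 123.3]
 [445.7 109. ]
c2 corners [455.   16.9]
 [521.8  16. ]
 [520.8 -55.5]
 [451.9 -53.6]
```

arm_command:
  plan:
    - [0.022, 0.0114, 0.0008, 0, 0.6]
    - [0.022, 0.0114, 0.0008, 0, 0.6]
    - [0.022, 0.0114, 0.0008, 0, 0.6]
    - [0.022, 0.0114, 0.0008, 0, 0.6]
    - [0.022, 0.0114, 0.0008, 0, 0.6]
    - [0.022, 0.0114, 0.0008, 0, 0.6]
    - [0.022, 0.0114, 0.0008, 0, 0.6]
    - [0.022, 0.0114, 0.0008, 0, 0.6]

```text
time_s: 5.1
eef_pos: [632.1, 59.0, 150.5]
ee_rot: [0.516, 0.483, 0.516, -0.483]
force: [-0.6, 0.3, 0.0]
grip_width: 0.6
```

Run:
```python
from h import *
to([632,61,84])
c=shot('wrist','w2')
print(proj(c,(632,61,106.5)))
```

```text
t 5.1 pos [632.1  59.  150.5] turn needed (tool rotvec) [-0. -0.  0.] F [-0.6  0.3  0. ] g 0.6
 shift, tool axes now(mm) [66.5  0.1 -2. ]  axes after turn [66.5  0.1 -2. ]
[259.32944055 214.09245066]
```

View pics/w2.png

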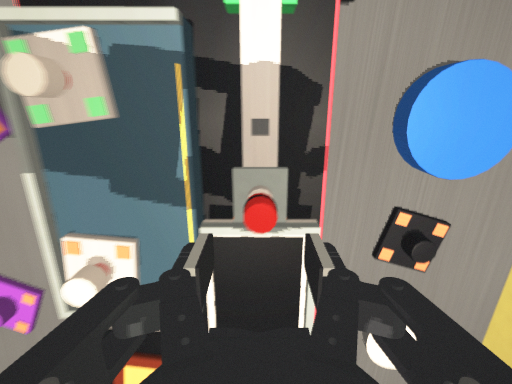

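arm_command:
  plan:
    - [0.02, 0, -0.002, 0, 0.55]
    - [0.02, 0, 0, 0, 0.55]
    - [0.02, 0, 0, 0, 0.55]
    - [0.0125, 0, 0, 0, 0.55]
    - [0, 0, 0, 0, 0.2]
    - [0, 0, 0, 0, 0.2]
    - [0, 0, 0, 0, 0.2]
    - [0, 0, 0, 0, 0.2]
  squeeze: 60

```text
time_s: 6.15
eef_pos: [631.8, 61.0, 79.2]
ee_rot: [0.516, 0.483, 0.516, -0.483]
force: [1.3, -1.1, -0.7]
grip_width: 0.282
```

arm_command:
  plan:
    - [-0.002, 0, 0, 0, 0.1]
    - [-0.003, 0, 0, 0, 0.1]
    - [-0.002, 0, 0, 0, 0.1]
    - [0, 0, 0, 0, 0.1]
    - [0, 0, -0.01, 0, 0.1]
    - [0, 0, -0.015, 0, 0.1]
    - [0, 0, -0.015, 0, 0.1]
    - [0, 0, -0.015, 0, 0.1]
    - [0, 0, -0.01, 0, 0.1]
  squeeze: 70

```text
time_s: 7.28
eef_pos: [627.5, 126.1, 85.7]
ee_rot: [0.517, 0.483, 0.516, -0.483]
force: [5.8, -2.2, -9.3]
grip_width: 0.279
```

Run:
```python
from h import *
to([621.5,230,86])
c=shot('wrist','w3');
for n,P in {'load':(621.5,230,44)}.items(): print(n,proj(c,P))
shot('scene','s3')
```

```text
t 7.28 pos [627.5 126.1  85.7] turn needed (tool rotvec) [-0.     0.001 -0.   ] F [ 5.8 -2.2 -9.3] g 0.279
 shift, tool axes now(mm) [  -0.4    0.9 -104.1]  axes after turn [  -0.3    0.9 -104.1]
load [260.9221614   59.88639884]
```

View pics/w3.png

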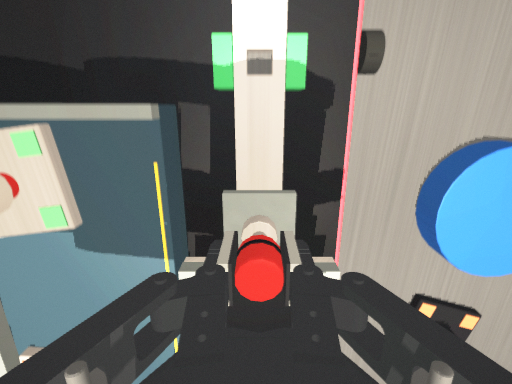

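arm_command:
  plan:
    - [0, 0.0001, -0.015, 0, 0.1]
    - [0, 0.0001, -0.018, 0, 0.1]
    - [0, 0, -0.018, 0, 0.1]
    - [0, 0, -0.018, 0, 0.1]
    - [0, 0, -0.015, 0, 0.1]
    - [0, 0, -0.01, 0, 0.1]
    - [0, 0, -0.005, 0, 0.1]
    - [0, 0, -0.002, 0, 0.1]
    - [0, 0, 0, 0, 0.1]

```text
time_s: 8.5
eef_pos: [621.0, 226.6, 85.6]
ee_rot: [0.516, 0.483, 0.516, -0.483]
force: [5.3, -0.1, -9.6]
grip_width: 0.281
```

Run:
```python
from h import *
to([621.5,229,86])
c=shot('wrist','w4');
c2=shot('scene');cv2.imwrite('pics/s4.png',cv2.resize(cv2.cvtColor(c2['color'],cv2.COLOR_RGB2BGR)[130:290,150:340],None,fx=3.5,fy=3.5,interpolation=cv2.INTER_CUBIC))
```

```text
t 8.5 pos [621.  226.6  85.6] turn needed (tool rotvec) [-0.  0. -0.] F [ 5.3 -0.1 -9.6] g 0.281
 shift, tool axes now(mm) [-0.4  0.7 -2.4]  axes after turn [-0.4  0.7 -2.4]
```

View pics/w4.png

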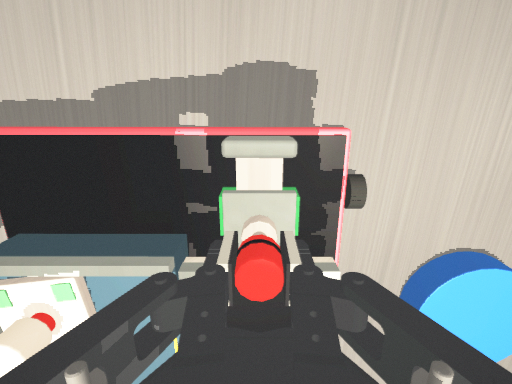

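View pics/s4.png

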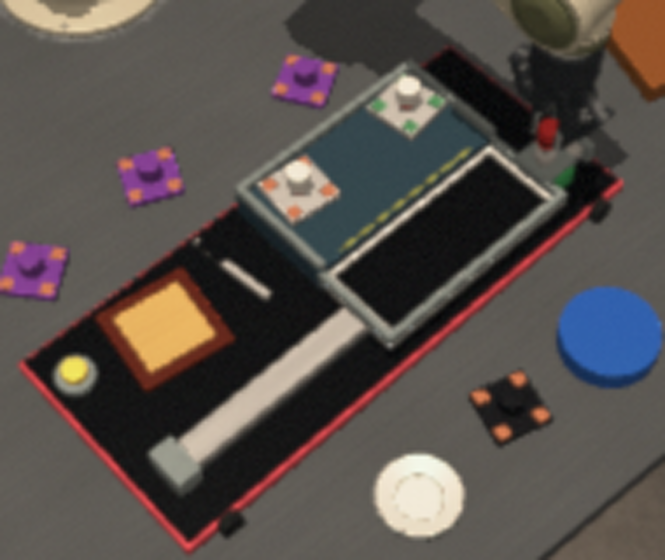

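arm_command:
  plan:
    - [0, 0, -0.002, 0, 0.1]
    - [0.004, 0, 0, 0, 0.1]
    - [0.003, 0, 0, 0, 0.1]
    - [0.002, 0, 0, 0, 0.1]
    - [0.002, 0, 0, 0, 0.1]
    - [0, 0, 0, 0, 0.1]

```text
time_s: 9.35
eef_pos: [620.7, 229.5, 74.3]
ee_rot: [0.516, 0.484, 0.516, -0.483]
force: [6.3, 4.8, -11.6]
grip_width: 0.283
```

arm_command:
  plan:
    - [0.002, 0, 0, 0, 0.1]
    - [0.002, 0, 0, 0, 0.1]
    - [0.001, 0, 0, 0, 0.1]
    - [0, 0, 0, 0, 0.1]

```text
time_s: 9.85
eef_pos: [620.8, 229.8, 70.2]
ee_rot: [0.516, 0.484, 0.516, -0.482]
force: [4.4, 6.3, -4.5]
grip_width: 0.281
```

Release, and rise clear.

arm_command:
  plan:
    - [0, 0, 0, 0, 0.6]
    - [0, 0, 0, 0, 0.6]
    - [0, 0, 0, 0, 0.6]
    - [0, 0, 0, 0, 0.6]
    - [-0.02, 0, 0, 0, 0.6]
    - [-0.03, 0, 0, 0, 0.6]
    - [-0.03, 0, 0, 0, 0.6]
    - [-0.04, 0, 0, 0, 0.6]
    - [-0.04, 0, 0, 0, 0.6]
    - [-0.04, 0, 0, 0, 0.6]
    - [-0.03, 0, 0, 0, 0.6]

```text
time_s: 11.22
eef_pos: [620.7, 228.6, 301.9]
ee_rot: [0.517, 0.484, 0.516, -0.483]
force: [0.2, -0.7, 0.0]
grip_width: 0.599
```

Run:
```python
from h import *
to([473,150,250])
c=shot('wrist','w5');
for z in(92,95,106.5):print(z,proj(c,(621.3,229.5,z)))
```

```text
t 11.22 pos [620.7 228.6 301.9] turn needed (tool rotvec) [-0.    -0.    -0.002] F [ 0.2 -0.7  0. ] g 0.599
 shift, tool axes now(mm) [  51.6 -152.6   68.7]  axes after turn [  51.9 -152.6   68.7]
92 [259.33849944 167.51595803]
95 [259.34539616 168.00690459]
106.5 [259.37289224 169.96422748]
```

View pics/w5.png

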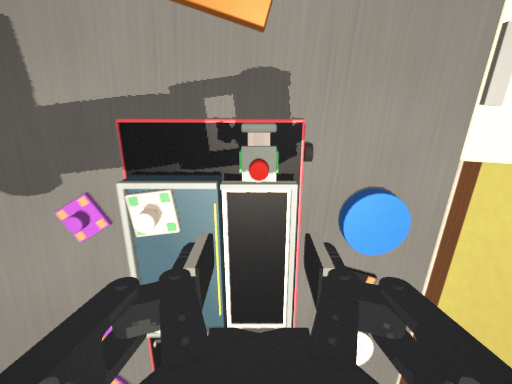

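arm_command:
  plan:
    - [0.012, -0.019, 0.0085, 0, 0.55]
    - [0.012, -0.019, 0.0085, 0, 0.55]
    - [0.012, -0.019, 0.0085, 0, 0.55]
    - [0.012, -0.019, 0.0085, 0, 0.55]
    - [0.012, -0.019, 0.0085, 0, 0.55]
    - [0.012, -0.019, 0.0085, 0, 0.55]
    - [0.012, -0.019, 0.0085, 0, 0.55]
    - [0.012, -0.019, 0.0085, 0, 0.55]
    - [0.02, 0, 0, 0, 0.55]
    - [0, 0, 0, 0, 0.55]

```text
time_s: 12.52
eef_pos: [472.8, 150.7, 182.9]
ee_rot: [0.516, 0.483, 0.517, -0.484]
force: [0.9, -0.5, -0.0]
grip_width: 0.551
```

Run:
```python
from h import *
to([473,149,84])
c=shot('wrist','w6');print(proj(c,(472,149,101)),proj(c,(472,149,77)))
import pickle;pickle.dump(c,open('w6.pkl','wb'))
```

```text
t 12.53 pos [472.8 150.7 182.9] turn needed (tool rotvec) [-0.001  0.     0.002] F [ 0.9 -0.5 -0. ] g 0.551
 shift, tool axes now(mm) [98.9  0.3  1.7]  axes after turn [98.9  0.1  1.7]
[258.34032807 201.6149449 ] [258.45469024 193.24924901]
```

View pics/w6.png

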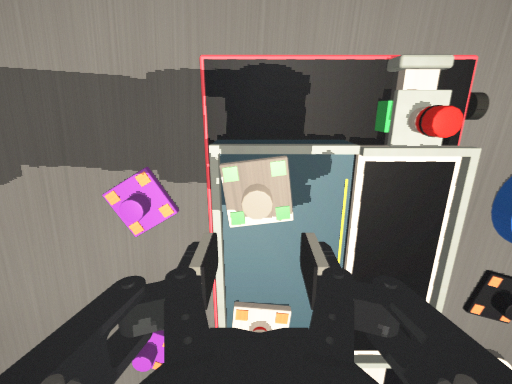

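arm_command:
  plan:
    - [0.02, -0.0015, 0.0036, 0, 0.55]
    - [0.02, 0, 0, 0, 0.55]
    - [0.02, 0, 0, 0, 0.55]
    - [0.02, 0, 0, 0, 0.55]
    - [0.015, 0, 0, 0, 0.55]
    - [0.007, 0, 0, 0, 0.55]
    - [0, 0, 0, 0, 0.25]
    - [0, 0, 0, 0, 0.25]
    - [0, 0, 0, 0, 0.25]
    - [0, 0, 0, 0, 0.25]
  squeeze: 40

```text
time_s: 13.82
eef_pos: [472.5, 147.2, 82.2]
ee_rot: [0.516, 0.483, 0.516, -0.483]
force: [0.1, 0.2, 2.0]
grip_width: 0.309
```

Run:
```python
from h import *
to([473,149,84])
c=shot('wrist','w7')
```

```text
t 13.82 pos [472.5 147.2  82.2] turn needed (tool rotvec) [-0.    -0.    -0.001] F [0.1 0.2 2. ] g 0.309
 shift, tool axes now(mm) [-1.8  0.6 -1.8]  axes after turn [-1.8  0.6 -1.8]
```

View pics/w7.png

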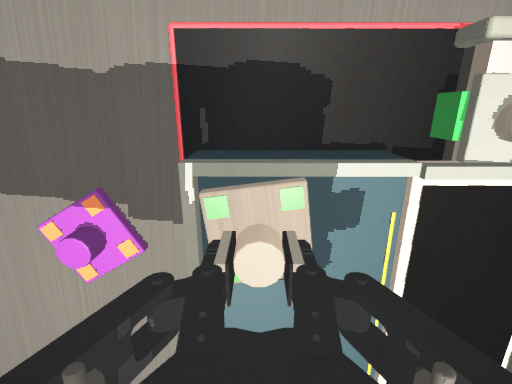

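The cap of the green carrier is held between the pads. I now push it down while gripped.

arm_command:
  plan:
    - [0.002, 0, 0, 0, 0.2]
    - [0.002, 0, 0, 0, 0.2]
    - [0.002, 0, 0, 0, 0.2]
    - [0.002, 0, 0, 0, 0.2]
    - [0.001, 0, 0, 0, 0.2]
    - [0, 0, 0, 0, 0.2]
  squeeze: 50

```text
time_s: 14.62
eef_pos: [472.5, 147.2, 73.2]
ee_rot: [0.516, 0.483, 0.516, -0.483]
force: [-0.8, -0.7, 4.0]
grip_width: 0.303
```

arm_command:
  plan:
    - [0.001, 0, 0, 0, 0.2]
    - [0.001, 0, 0, 0, 0.2]
    - [0, 0, 0, 0, 0.2]

```text
time_s: 15.0
eef_pos: [472.6, 147.2, 72.4]
ee_rot: [0.517, 0.483, 0.516, -0.483]
force: [-7.3, -1.4, 20.6]
grip_width: 0.301
```

Run:
```python
from h import *
to([473,149,84])
c=shot('wrist','w8')
cv2.imwrite('pics/w8.png',cv2.resize(cv2.cvtColor(c['color'],cv2.COLOR_RGB2BGR)[150:310,170:350],None,fx=4,fy=4)[:600])
```

```text
t 15.0 pos [472.6 147.2  72.4] turn needed (tool rotvec) [-0.     0.    -0.001] F [-7.3 -1.4 20.6] g 0.301
 shift, tool axes now(mm) [-11.6   0.5  -1.8]  axes after turn [-11.6   0.5  -1.8]
```

View pics/w8.png

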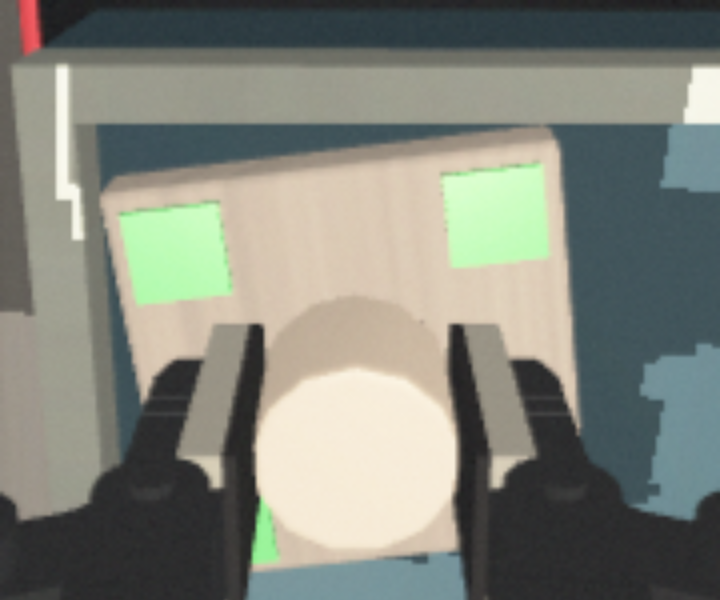

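arm_command:
  plan:
    - [-0.0015, 0, 0, 0, 0.2]
    - [0, 0.006, 0.003, 0, 0.2]
    - [0, 0.012, 0.003, 0, 0.2]
    - [0, 0.012, 0.003, 0, 0.2]
    - [0, 0.012, 0.003, 0, 0.2]
    - [0, 0.012, 0.003, 0, 0.2]
    - [0, 0.005, 0, 0, 0.2]
    - [0, 0, 0, 0, 0.2]

```text
time_s: 16.05
eef_pos: [532.0, 135.9, 72.6]
ee_rot: [0.516, 0.483, 0.516, -0.484]
force: [-4.3, -0.7, 8.8]
grip_width: 0.307
```

Run:
```python
from h import *
sd=np.array([631.6,69.9]);xa=np.array([.9978,.0663]);ya=np.array([-.0663,.9978])
t=sd-4*xa+72*ya
to([*t,71])
c=shot('wrist','w9')
```

```text
t 16.05 pos [532.  135.9  72.6] turn needed (tool rotvec) [-0.     0.     0.001] F [-4.3 -0.7  8.8] g 0.307
 shift, tool axes now(mm) [ 1.5 91.   0.5]  axes after turn [ 1.6 91.   0.5]
```

View pics/w9.png

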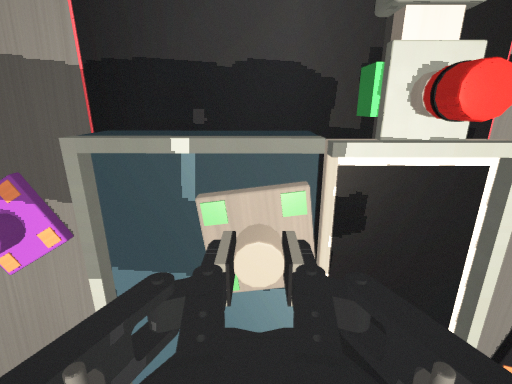

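arm_command:
  plan:
    - [-0.0006, 0.008, 0, 0, 0.2]
    - [0, 0.01, 0, 0, 0.2]
    - [0, 0.01, 0, 0, 0.2]
    - [0, 0.01, 0, 0, 0.2]
    - [0, 0.01, 0, 0, 0.2]
    - [0, 0.01, 0, 0, 0.2]
    - [0, 0.01, 0, 0, 0.2]
    - [0, 0.01, 0, 0, 0.2]
    - [0, 0.008, 0, 0, 0.2]
    - [0, 0.005, 0, 0, 0.2]
    - [0, 0, 0, 0, 0.2]

```text
time_s: 17.48
eef_pos: [623.1, 142.1, 72.8]
ee_rot: [0.516, 0.483, 0.516, -0.483]
force: [-0.0, -0.2, -1.2]
grip_width: 0.307
```

Run:
```python
from h import *
sd=np.array([631.6,69.9]);xa=np.array([.9978,.0663]);ya=np.array([-.0663,.9978])
t=sd-4*xa+72*ya
to([*t,70])
c=shot('wrist','w10')
```

```text
t 17.48 pos [623.1 142.1  72.8] turn needed (tool rotvec) [-0. -0.  0.] F [-0.  -0.2 -1.2] g 0.307
 shift, tool axes now(mm) [ 2.8 -0.3  0.6]  axes after turn [ 2.8 -0.3  0.6]
```

View pics/w10.png

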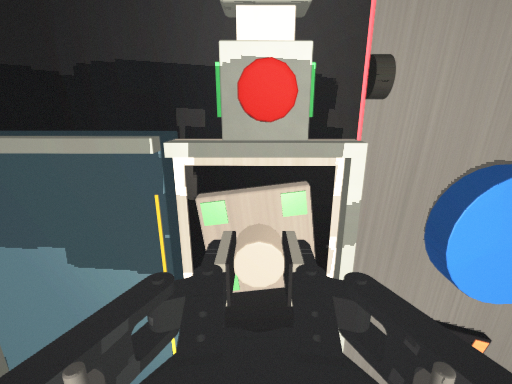

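arm_command:
  plan:
    - [0.001, 0, 0, 0, 0.2]
    - [0.001, 0, 0, 0, 0.2]
    - [0.001, 0, 0, 0, 0.2]
    - [0.0007, 0, 0, 0, 0.2]
    - [0, 0, 0, 0, 0.2]

```text
time_s: 18.15
eef_pos: [622.9, 142.1, 69.7]
ee_rot: [0.516, 0.483, 0.516, -0.483]
force: [-3.2, -0.9, 4.0]
grip_width: 0.307
```

arm_command:
  plan:
    - [0, 0, 0, 0, 0.55]
    - [0, 0, 0, 0, 0.55]
    - [0, 0, 0, 0, 0.55]
    - [-0.01, 0, 0, 0, 0.55]
    - [-0.02, 0, 0, 0, 0.4]
    - [-0.02, 0, 0, 0, 0.1]
    - [0, 0, 0, 0, 0]
    - [0, 0, 0, 0, 0]
    - [0, 0, 0, 0, 0]

```text
time_s: 19.27
eef_pos: [622.6, 142.0, 118.3]
ee_rot: [0.516, 0.483, 0.517, -0.484]
force: [-0.3, -0.2, -0.3]
grip_width: -0.005
```

Run:
```python
from h import *
to([487,-17,180])
c=shot('wrist','w11')
s=ctrl.sense()['eef_pos']
for p in([s[0],s[1],88],):print(proj(c,p))
```

```text
t 19.27 pos [622.6 142.  118.3] turn needed (tool rotvec) [-0.    -0.     0.002] F [-0.3 -0.2 -0.3] g -0.005
 shift, tool axes now(mm) [ -61.5 -145.8  149.7]  axes after turn [ -61.7 -145.8  149.7]
[259.43180989 224.34002821]
```

View pics/w11.png

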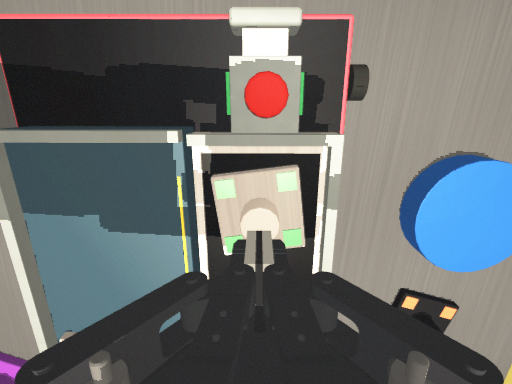

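arm_command:
  plan:
    - [0.014, 0, 0, 0, 0]
    - [0.012, 0, 0, 0, 0]
    - [0.002, 0, 0, 0, 0]
    - [0.001, 0, 0, 0, 0]
    - [0.001, 0, 0, 0, 0]
    - [0, 0, 0, 0, 0]

```text
time_s: 20.08
eef_pos: [623.0, 142.1, 89.4]
ee_rot: [0.516, 0.483, 0.516, -0.483]
force: [0.8, 0.5, -0.8]
grip_width: -0.002
```

arm_command:
  plan:
    - [0.001, 0, 0, 0, 0]
    - [0.001, 0, 0, 0, 0]
    - [0, 0, 0, 0, 0]

```text
time_s: 20.45
eef_pos: [623.1, 142.1, 88.0]
ee_rot: [0.516, 0.483, 0.516, -0.483]
force: [-2.2, 0.6, 6.0]
grip_width: -0.001
```

arm_command:
  plan:
    - [0.001, 0, 0, 0, 0]
    - [0.0005, 0, 0, 0, 0]
    - [0, 0, 0, 0, 0]

```text
time_s: 20.82
eef_pos: [623.3, 142.1, 87.9]
ee_rot: [0.517, 0.484, 0.516, -0.483]
force: [-5.3, -0.9, 14.4]
grip_width: 0.001
```

Cap 3 is home: its top holds at z ≈ 88 under 14 N. Now to the copper carrier.

arm_command:
  plan:
    - [-0.02, 0, 0, 0, 0]
    - [-0.03, 0, 0, 0, 0.5]
    - [-0.03, -0.01, 0.01, 0, 0.5]
    - [-0.01, -0.02, 0.02, 0, 0.5]
    - [0, -0.02, 0.02, 0, 0.5]
    - [0, -0.02, 0.02, 0, 0.5]
    - [0, -0.02, 0.02, 0, 0.5]
    - [0, -0.02, 0.02, 0, 0.5]
    - [0, -0.02, 0.02, 0, 0.5]
    - [0, -0.015, 0.02, 0, 0.5]
    - [0, 0, 0, 0, 0.5]

```text
time_s: 22.2
eef_pos: [487.8, -18.0, 175.9]
ee_rot: [0.516, 0.484, 0.516, -0.484]
force: [-0.0, -0.1, -0.6]
grip_width: 0.502
```

Run:
```python
from h import *
to([486,-18,84])
c=shot('wrist','w12');print(proj(c,(486,-18,101)))
```

```text
t 22.2 pos [487.8 -18.  175.9] turn needed (tool rotvec) [-0.002  0.    -0.   ] F [-0.  -0.1 -0.6] g 0.502
 shift, tool axes now(mm) [91.9 -1.8 -0.1]  axes after turn [91.9 -1.8 -0.1]
[257.02284113 202.4373048 ]
```

View pics/w12.png

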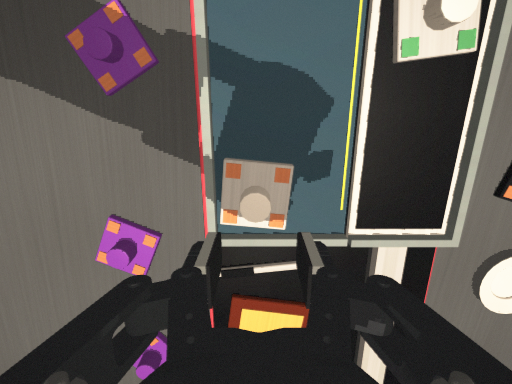

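arm_command:
  plan:
    - [0.02, -0.003, 0.0033, 0, 0.55]
    - [0.02, 0, 0, 0, 0.55]
    - [0.02, 0, 0, 0, 0.55]
    - [0.02, 0, 0, 0, 0.55]
    - [0.009, 0, 0, 0, 0.55]
    - [0.005, 0, 0, 0, 0.55]
    - [0, 0, 0, 0, 0.25]
    - [0, 0, 0, 0, 0.25]
    - [0, 0, 0, 0, 0.25]
    - [0, 0, 0, 0, 0.25]
  squeeze: 40

```text
time_s: 23.5
eef_pos: [485.6, -20.7, 82.1]
ee_rot: [0.516, 0.483, 0.516, -0.483]
force: [0.1, 0.9, 2.5]
grip_width: 0.311
```

Run:
```python
from h import *
to([486,-18,84])
c=shot('wrist','w13')
```

```text
t 23.5 pos [485.6 -20.7  82.1] turn needed (tool rotvec) [-0.     0.    -0.001] F [0.1 0.9 2.5] g 0.311
 shift, tool axes now(mm) [-1.9  0.6 -2.7]  axes after turn [-1.9  0.6 -2.7]
```

View pics/w13.png

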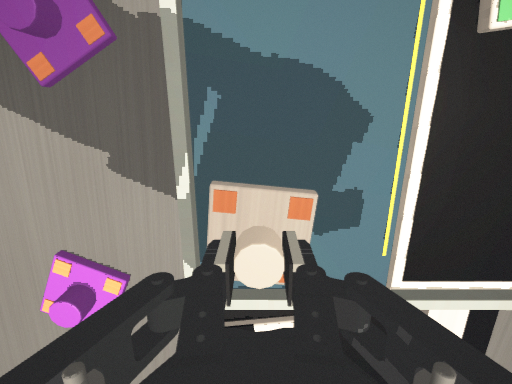

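Same sequence as before: press the cap home while gripped.

arm_command:
  plan:
    - [0.002, 0, 0, 0, 0.2]
    - [0.002, 0, 0, 0, 0.2]
    - [0.002, 0, 0, 0, 0.2]
    - [0.002, 0, 0, 0, 0.2]
    - [0.0015, 0, 0, 0, 0.2]
    - [0.001, 0, 0, 0, 0.2]
    - [0, 0, 0, 0, 0.2]
  squeeze: 50

```text
time_s: 24.42
eef_pos: [485.8, -20.7, 73.3]
ee_rot: [0.517, 0.483, 0.516, -0.483]
force: [-8.2, 2.7, 24.9]
grip_width: 0.3
```

arm_command:
  plan:
    - [-0.0014, 0, 0, 0, 0.2]
    - [0, 0.006, -0.003, 0, 0.2]
    - [0, 0.012, -0.003, 0, 0.2]
    - [0, 0.012, -0.003, 0, 0.2]
    - [0, 0.012, -0.003, 0, 0.2]
    - [0, 0.012, -0.001, 0, 0.2]
    - [0, 0.005, 0, 0, 0.2]
    - [0, 0, 0, 0, 0.2]

```text
time_s: 25.42
eef_pos: [543.0, -3.9, 73.4]
ee_rot: [0.516, 0.483, 0.517, -0.484]
force: [-7.4, 0.5, 13.7]
grip_width: 0.307
```

Run:
```python
from h import *
sd=np.array([631.6,69.9]);xa=np.array([.9978,.0663]);ya=np.array([-.0663,.9978])
t=sd-4*xa-68*ya
to([*t,70])
c=shot('wrist','w14')
```

```text
t 25.43 pos [543.   -3.9  73.4] turn needed (tool rotvec) [0.    0.    0.002] F [-7.4  0.5 13.7] g 0.307
 shift, tool axes now(mm) [ 3.3 89.3  0.3]  axes after turn [ 3.4 89.3  0.3]
```

View pics/w14.png

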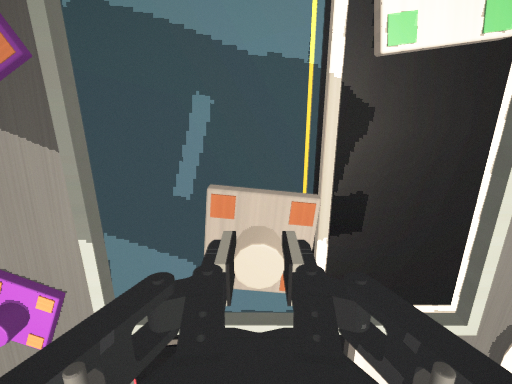

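arm_command:
  plan:
    - [-0.0011, 0.007, 0, 0, 0.2]
    - [0, 0.01, 0, 0, 0.2]
    - [0, 0.01, 0, 0, 0.2]
    - [0, 0.01, 0, 0, 0.2]
    - [0, 0.01, 0, 0, 0.2]
    - [0, 0.01, 0, 0, 0.2]
    - [0, 0.01, 0, 0, 0.2]
    - [0, 0.01, 0, 0, 0.2]
    - [0, 0.008, 0, 0, 0.2]
    - [0, 0.004, 0, 0, 0.2]
    - [0, 0, 0, 0, 0.2]

```text
time_s: 26.85
eef_pos: [632.3, 2.1, 73.6]
ee_rot: [0.516, 0.483, 0.516, -0.483]
force: [0.2, 0.3, -2.4]
grip_width: 0.303
```

Run:
```python
from h import *
sd=np.array([631.6,69.9]);xa=np.array([.9978,.0663]);ya=np.array([-.0663,.9978])
t=sd-4*xa-68*ya
to([*t,70])
c=shot('wrist','w15')
```

```text
t 26.85 pos [632.3   2.1  73.6] turn needed (tool rotvec) [-0. -0.  0.] F [ 0.2  0.3 -2.4] g 0.303
 shift, tool axes now(mm) [ 3.6 -0.2  0.3]  axes after turn [ 3.6 -0.2  0.3]
```

View pics/w15.png

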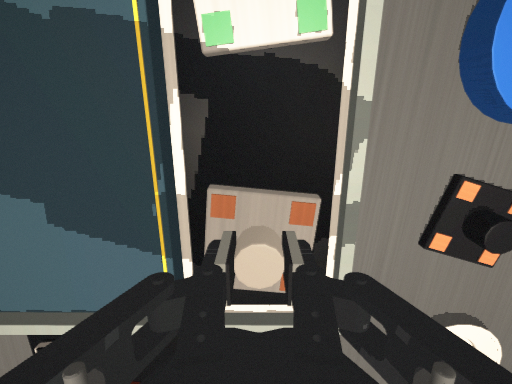

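arm_command:
  plan:
    - [0.001, 0, 0, 0, 0.2]
    - [0.001, 0, 0, 0, 0.2]
    - [0.001, 0, 0, 0, 0.2]
    - [0.0005, 0, 0, 0, 0.2]
    - [0, 0, 0, 0, 0.2]

```text
time_s: 27.52
eef_pos: [632.2, 2.1, 70.5]
ee_rot: [0.516, 0.483, 0.516, -0.483]
force: [-2.4, -0.2, 3.1]
grip_width: 0.305
```

arm_command:
  plan:
    - [0, 0, 0, 0, 0.55]
    - [0, 0, 0, 0, 0.55]
    - [0, 0, 0, 0, 0.55]
    - [-0.01, 0, 0, 0, 0.55]
    - [-0.02, 0, 0, 0, 0.4]
    - [-0.02, 0, 0, 0, 0.1]
    - [0, 0, 0, 0, 0]
    - [0, 0, 0, 0, 0]
    - [0, 0, 0, 0, 0]
    - [0.014, 0, 0, 0, 0]
    - [0.014, 0, 0, 0, 0]
    - [0, 0, 0, 0, 0]

```text
time_s: 29.02
eef_pos: [631.3, 2.2, 90.2]
ee_rot: [0.515, 0.483, 0.517, -0.484]
force: [-0.3, 0.6, 0.2]
grip_width: -0.003
```

arm_command:
  plan:
    - [0.001, 0, 0, 0, 0]
    - [0.001, 0, 0, 0, 0]
    - [0.001, 0, 0, 0, 0]
    - [0.001, 0, 0, 0, 0]
    - [0, 0, 0, 0, 0]

```text
time_s: 29.65
eef_pos: [632.2, 2.1, 88.2]
ee_rot: [0.516, 0.483, 0.516, -0.483]
force: [-0.4, 0.4, -0.4]
grip_width: -0.002
```

arm_command:
  plan:
    - [0.001, 0, 0, 0, 0]
    - [0.001, 0, 0, 0, 0]
    - [0, 0, 0, 0, 0]

```text
time_s: 30.02
eef_pos: [632.4, 2.1, 88.0]
ee_rot: [0.517, 0.483, 0.516, -0.483]
force: [-5.0, 0.5, 12.6]
grip_width: 0.003
```

Cap 2 is home as well, holding at z 88 under 12.6 N. I rise and check before moving on.

arm_command:
  plan:
    - [-0.03, 0, 0, 0, 0]
    - [-0.04, 0, 0, 0, 0.5]
    - [-0.04, 0, -0.01, 0, 0.55]
    - [-0.04, 0, -0.02, 0, 0.55]
    - [-0.03, 0, -0.03, 0, 0.55]
    - [0, 0, 0, 0, 0.55]

```text
time_s: 30.78
eef_pos: [628.7, 63.5, 268.7]
ee_rot: [0.518, 0.484, 0.516, -0.482]
force: [-0.4, -0.8, -0.6]
grip_width: 0.552
```

Run:
```python
from h import *
to([620.8,230,160])
shot('wrist','w16')
for k,(x,y,w,h) in {'scene':(150,130,190,160),'side':(190,110,160,200)}.items():
    c=shot(k);im=cv2.cvtColor(c['color'],cv2.COLOR_RGB2BGR)[y:y+h,x:x+w]
    f=min(800/w,600/h);cv2.imwrite(f'pics/{k}_16.png',cv2.resize(im,None,fx=f,fy=f,interpolation=cv2.INTER_CUBIC))
```

```text
t 30.77 pos [628.7  63.5 268.7] turn needed (tool rotvec) [ 0.002  0.001 -0.005] F [-0.4 -0.8 -0.6] g 0.552
 shift, tool axes now(mm) [ 108.6    3.  -166.7]  axes after turn [ 108.7    3.2 -166.7]
```

View pics/w16.png

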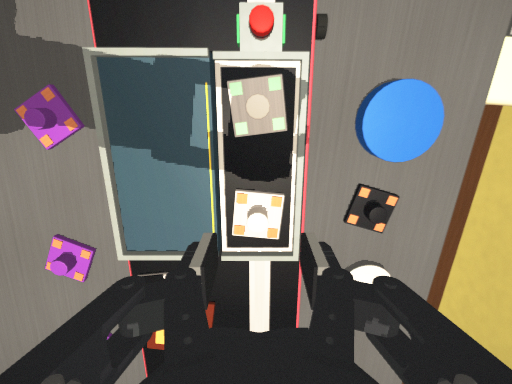

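View pics/side_16.png

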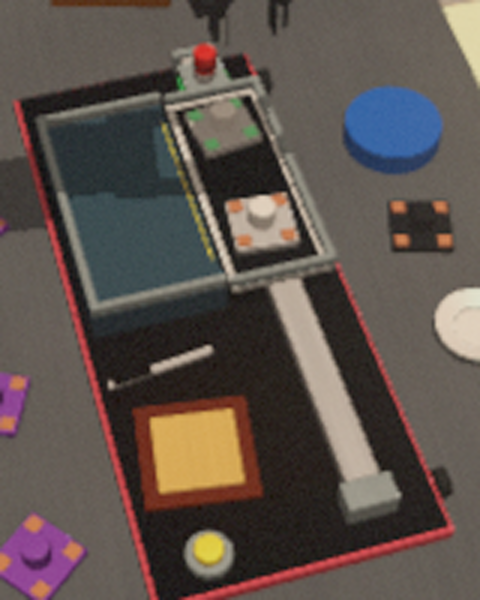

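arm_command:
  plan:
    - [0.006, 0, -0.02, 0, 0.55]
    - [0.012, 0.001, -0.02, 0, 0.55]
    - [0.013, 0.001, -0.02, 0, 0.55]
    - [0.013, 0.001, -0.02, 0, 0.55]
    - [0.013, 0, -0.02, 0, 0.55]
    - [0.013, 0, -0.02, 0, 0.55]
    - [0.013, 0, -0.02, 0, 0.55]
    - [0.013, 0, -0.02, 0, 0.55]
    - [0.013, 0, -0.006, 0, 0.55]
    - [0, 0, 0, 0, 0.55]

```text
time_s: 32.17
eef_pos: [619.8, 227.8, 155.9]
ee_rot: [0.516, 0.483, 0.517, -0.484]
force: [-0.5, -0.2, -0.5]
grip_width: 0.55
```

Run:
```python
from h import *
to([620.8,230,70])
c=shot('wrist','w17');
for z in(95,98,106.5):print(z,proj(c,(620.8,230,z)))
```

```text
t 32.17 pos [619.8 227.8 155.9] turn needed (tool rotvec) [-0.     0.     0.002] F [-0.5 -0.2 -0.5] g 0.55
 shift, tool axes now(mm) [85.9  1.3 -2.2]  axes after turn [85.9  1.1 -2.1]
95 [260.75422422 205.9348154 ]
98 [260.7704784  207.26896169]
106.5 [260.81898659 211.25052289]
```

View pics/w17.png

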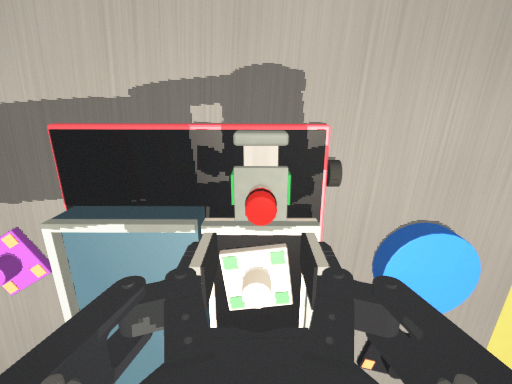

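arm_command:
  plan:
    - [0.02, 0.001, -0.002, 0, 0.55]
    - [0.02, 0, 0, 0, 0.55]
    - [0.02, 0, 0, 0, 0.55]
    - [0.016, 0, 0, 0, 0.55]
    - [0.008, 0, 0, 0, 0.55]
    - [0.002, 0, 0, 0, 0.55]
    - [0, 0, 0, 0, 0.2]
    - [0, 0, 0, 0, 0.2]
    - [0, 0, 0, 0, 0.2]
    - [0, 0, 0, 0, 0.2]
  squeeze: 70

```text
time_s: 33.48
eef_pos: [621.1, 229.9, 72.2]
ee_rot: [0.516, 0.483, 0.516, -0.483]
force: [-4.3, -1.3, 5.9]
grip_width: 0.279
```

arm_command:
  plan:
    - [-0.003, 0, 0, 0, 0.1]
    - [-0.004, 0, 0, 0, 0.1]
    - [-0.004, 0, 0, 0, 0.1]
    - [-0.004, 0, 0, 0, 0.1]
    - [-0.003, 0, 0, 0, 0.1]
    - [0, 0, 0, 0, 0.1]
    - [0, 0, 0.003, 0, 0.1]
    - [0, 0, 0.005, 0, 0.1]
    - [0, 0, 0.008, 0, 0.1]
    - [0, 0, 0.01, 0, 0.1]
    - [0, 0, 0, 0, 0.1]

```text
time_s: 34.85
eef_pos: [622.8, 202.3, 89.1]
ee_rot: [0.516, 0.483, 0.516, -0.484]
force: [-2.4, -2.7, -8.7]
grip_width: 0.276
```

Run:
```python
from h import *
to([635.7,10,88])
shot('wrist','w18')
```

```text
t 34.85 pos [622.8 202.3  89.1] turn needed (tool rotvec) [-0.001  0.001  0.001] F [-2.4 -2.7 -8.7] g 0.276
 shift, tool axes now(mm) [  1.3   0.4 192.7]  axes after turn [1.100e+00 1.000e-01 1.927e+02]
```

View pics/w18.png

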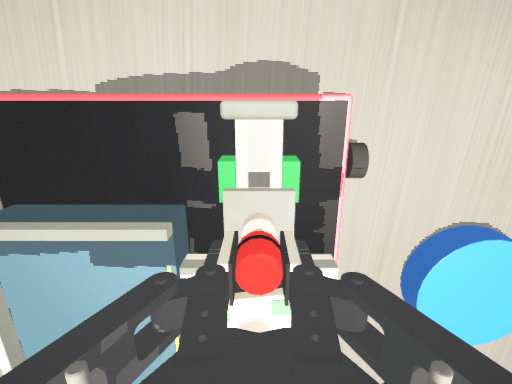

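arm_command:
  plan:
    - [0, 0, 0.006, 0, 0.1]
    - [0, 0, 0.012, 0, 0.1]
    - [0, 0, 0.014, 0, 0.1]
    - [0, 0, 0.014, 0, 0.1]
    - [0, 0, 0.014, 0, 0.1]
    - [0, 0, 0.014, 0, 0.1]
    - [0, 0, 0.014, 0, 0.1]
    - [0, 0, 0.014, 0, 0.1]
    - [0, 0, 0.014, 0, 0.1]
    - [0, 0, 0.014, 0, 0.1]
    - [0, 0, 0.01, 0, 0.1]
    - [0, 0, 0.005, 0, 0.1]

```text
time_s: 36.4
eef_pos: [632.2, 58.3, 89.1]
ee_rot: [0.516, 0.483, 0.516, -0.484]
force: [-5.4, 2.7, -8.8]
grip_width: 0.275
```

Run:
```python
from h import *
to([635.6,10,88])
shot('wrist','w19')
```

```text
t 36.4 pos [632.2  58.3  89.1] turn needed (tool rotvec) [-0.001  0.     0.001] F [-5.4  2.7 -8.8] g 0.275
 shift, tool axes now(mm) [ 1.1  0.3 48.4]  axes after turn [ 1.1  0.2 48.4]
```

View pics/w19.png

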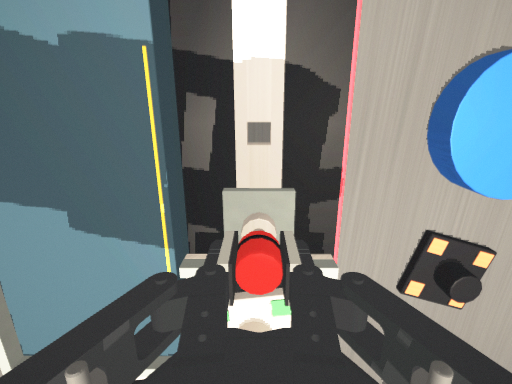

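arm_command:
  plan:
    - [0, 0, 0.006, 0, 0.1]
    - [0, 0, 0.01, 0, 0.1]
    - [0, 0, 0.012, 0, 0.1]
    - [0, 0, 0.01, 0, 0.1]
    - [0, 0, 0.006, 0, 0.1]
    - [0, 0, 0.003, 0, 0.1]
    - [0, 0, 0.001, 0, 0.1]
    - [0, 0, 0, 0, 0.1]

```text
time_s: 37.45
eef_pos: [635.3, 10.8, 89.0]
ee_rot: [0.516, 0.483, 0.516, -0.484]
force: [-5.0, 1.1, -9.0]
grip_width: 0.277
```

Run:
```python
from h import *
to([635.6,10,88])
shot('wrist','w20')
```

```text
t 37.45 pos [635.3  10.8  89. ] turn needed (tool rotvec) [-0.     0.     0.001] F [-5.   1.1 -9. ] g 0.277
 shift, tool axes now(mm) [1.  0.3 0.8]  axes after turn [1.  0.3 0.8]
```

View pics/w20.png

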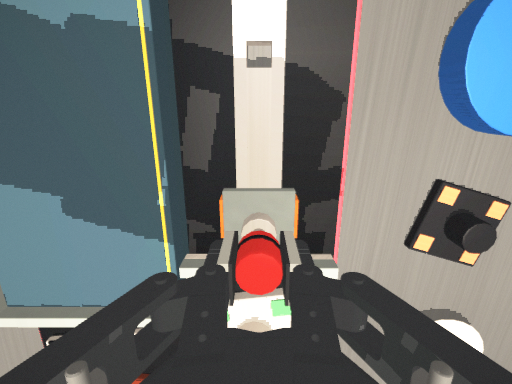

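arm_command:
  plan:
    - [0.003, 0, 0.0005, 0, 0.1]
    - [0.003, 0, 0, 0, 0.1]
    - [0.002, 0, 0, 0, 0.1]
    - [0.002, 0, 0, 0, 0.1]
    - [0.002, 0, 0, 0, 0.1]
    - [0, 0, 0, 0, 0.1]

```text
time_s: 38.25
eef_pos: [635.3, 10.5, 77.1]
ee_rot: [0.516, 0.483, 0.516, -0.484]
force: [-6.4, 1.1, -7.7]
grip_width: 0.282
```

In the hole: the knob is below the tube-rest level and still pulls down. I lower the rest of the way and release.

arm_command:
  plan:
    - [0.002, 0, 0, 0, 0.1]
    - [0.002, 0, 0, 0, 0.1]
    - [0.001, 0, 0, 0, 0.1]
    - [0, 0, 0, 0, 0.1]
    - [0, 0, 0, 0, 0.55]
    - [0, 0, 0, 0, 0.55]
    - [0, 0, 0, 0, 0.55]
    - [-0.02, 0, 0, 0, 0.55]
    - [-0.03, 0, 0, 0, 0.55]
    - [-0.03, 0, 0, 0, 0.3]
    - [-0.04, 0, 0, 0, 0.1]
    - [-0.02, 0, 0, 0, 0]

```text
time_s: 39.75
eef_pos: [636.4, 10.6, 215.2]
ee_rot: [0.518, 0.484, 0.515, -0.482]
force: [-0.9, -0.0, -0.2]
grip_width: -0.004
```

Run:
```python
from h import *
to([502,-336,110])
c=shot('wrist','w21')
for z in(95,98,106.5):print(z,proj(c,(635.4,10.3,z)))
for k,(x,y,w,h) in {'scene':(150,130,190,160),'side':(190,110,160,200)}.items():
    c=shot(k);im=cv2.cvtColor(c['color'],cv2.COLOR_RGB2BGR)[y:y+h,x:x+w]
    f=min(800/w,600/h);cv2.imwrite(f'pics/{k}_21.png',cv2.resize(im,None,fx=f,fy=f,interpolation=cv2.INTER_CUBIC))
```

```text
t 39.75 pos [636.4  10.6 215.2] turn needed (tool rotvec) [-0.     0.001 -0.004] F [-0.9 -0.  -0.2] g -0.004
 shift, tool axes now(mm) [ 104.9 -157.4  336.9]  axes after turn [ 105.2 -157.1  336.9]
95 [257.588815   187.51128926]
98 [257.58788057 188.37161924]
106.5 [257.58512262 190.91085451]
```

View pics/w21.png

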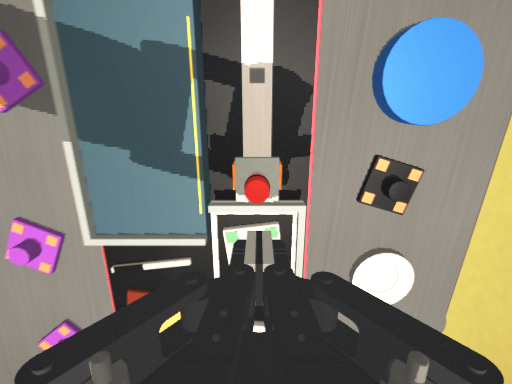

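View pics/scene_21.png

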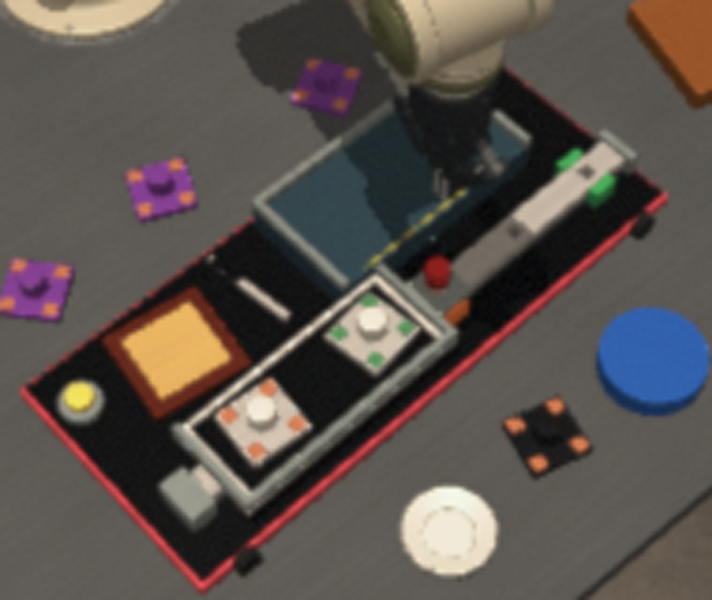

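View pics/side_21.png

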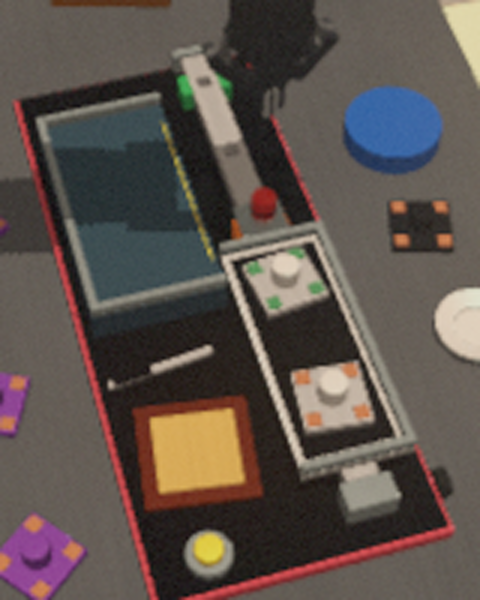

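Both carriers are flat on the sled. The plunger is in the exposure hole, with orange collars at its sides and the knob down. Next is the button.

arm_command:
  plan:
    - [0, -0.01, 0.02, 0, 0]
    - [0, -0.018, 0.04, 0, 0]
    - [0, -0.018, 0.04, 0, 0]
    - [0, -0.018, 0.04, 0, 0]
    - [0, -0.018, 0.04, 0, 0]
    - [0, -0.018, 0.04, 0, 0]
    - [0, -0.018, 0.04, 0, 0]
    - [0, -0.018, 0.04, 0, 0]
    - [0.025, -0.016, 0.03, 0, 0]
    - [0.03, -0.005, 0.007, 0, 0]
    - [0, 0, 0, 0, 0]

```text
time_s: 41.28
eef_pos: [499.1, -336.0, 154.4]
ee_rot: [0.514, 0.484, 0.518, -0.484]
force: [0.8, 0.5, 1.0]
grip_width: -0.003
```

Run:
```python
from h import *
to([502,-335,60])
c=shot('wrist','w22');print(proj(c,(502,-335,42)),ctrl.place_of('wrist','expose_button_top'))
im=cv2.cvtColor(c['color'],cv2.COLOR_RGB2BGR)[130:300,170:350];cv2.imwrite('pics/w22c.png',cv2.resize(im,None,fx=3.5,fy=3.5))
```

```text
t 41.27 pos [ 499.1 -336.   154.4] turn needed (tool rotvec) [-0.002 -0.004  0.004] F [0.8 0.5 1. ] g -0.003
 shift, tool axes now(mm) [94.4  3.4 -0.4]  axes after turn [94.4  3.  -0.8]
[262.69073531 189.36242947] [{'uv': [266.1, 188.9], 'score': 0.9}, {'uv': [156.2, 312.6], 'score': 0.56}, {'uv': [465.4, 66.3], 'score': 0.34}]
```

View pics/w22c.png

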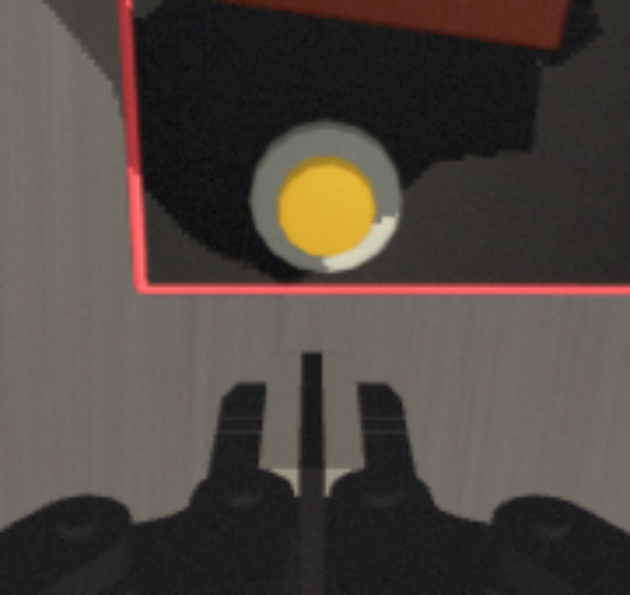

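arm_command:
  plan:
    - [0.02, 0.003, -0.001, 0, 0]
    - [0.02, 0, 0, 0, 0]
    - [0.02, 0, 0, 0, 0]
    - [0.02, 0, 0, 0, 0]
    - [0.02, 0, 0, 0, 0]
    - [0.006, 0, 0, 0, 0]
    - [0.002, 0, 0, 0, 0]
    - [0, 0, 0, 0, 0]

```text
time_s: 42.38
eef_pos: [504.5, -334.9, 50.2]
ee_rot: [0.517, 0.483, 0.516, -0.483]
force: [0.4, 0.4, 0.4]
grip_width: 0.002
```

arm_command:
  plan:
    - [0.004, -0.002, 0, 0, 0]
    - [0.003, 0, 0, 0, 0]
    - [0.002, 0, 0, 0, 0]
    - [0.002, 0, 0, 0, 0]
    - [0.002, 0, 0, 0, 0]
    - [0.001, 0, 0, 0, 0]
    - [0, 0, 0, 0, 0]

```text
time_s: 43.25
eef_pos: [502.1, -334.8, 36.0]
ee_rot: [0.516, 0.483, 0.516, -0.483]
force: [-4.4, 1.5, 9.3]
grip_width: 0.004
```

arm_command:
  plan:
    - [0.0006, 0, 0, 0, 0]
    - [0, 0, 0, 0, 0]
    - [0, 0, 0, 0, 0]

```text
time_s: 43.62
eef_pos: [502.1, -334.9, 35.9]
ee_rot: [0.516, 0.483, 0.516, -0.483]
force: [-5.4, 3.0, 13.8]
grip_width: 0.001
```

Run:
```python
from h import *
to([502,-335,60])
c=shot('side');im=cv2.cvtColor(c['color'],cv2.COLOR_RGB2BGR)[110:310,190:350];cv2.imwrite('pics/side_23.png',cv2.resize(im,None,fx=3,fy=3))
```

```text
t 43.62 pos [ 502.1 -334.9   35.9] turn needed (tool rotvec) [-0.  0. -0.] F [-5.4  3.  13.8] g 0.001
 shift, tool axes now(mm) [-24.1  -0.1   0.2]  axes after turn [-24.1  -0.1   0.1]
```

View pics/side_23.png

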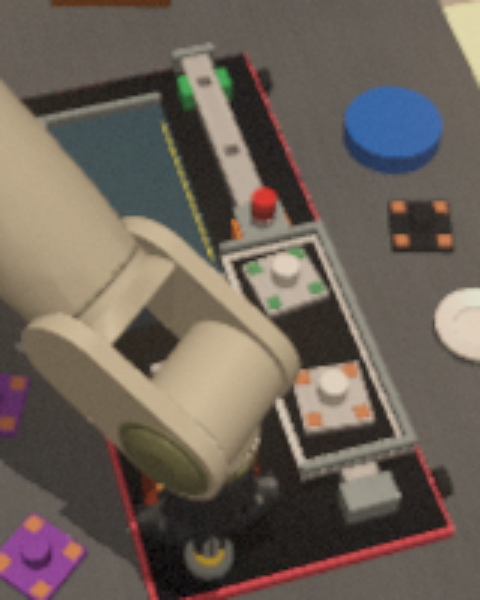

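The button is at its stop (z 35.9 under 14 N) with the sled locked. Back to the knob.

arm_command:
  plan:
    - [-0.03, 0, 0, 0, 0]
    - [-0.045, 0, 0, 0, 0]
    - [-0.045, 0, 0, 0, 0]
    - [-0.04, 0, 0, 0, 0]
    - [0, 0.02, -0.043, 0, 0]
    - [0, 0.02, -0.043, 0, 0.3]
    - [0, 0.02, -0.043, 0, 0.55]
    - [0, 0.02, -0.043, 0, 0.55]
    - [0, 0.02, -0.043, 0, 0.55]
    - [0, 0.02, -0.043, 0, 0.55]
    - [0, 0.02, -0.043, 0, 0.55]
    - [0, 0.016, -0.034, 0, 0.55]

```text
time_s: 45.18
eef_pos: [636.2, 11.8, 194.2]
ee_rot: [0.516, 0.483, 0.517, -0.483]
force: [-1.2, -0.9, 0.6]
grip_width: 0.548
```

Run:
```python
from h import *
to([635.4,10.3,70])
c=shot('wrist','w24');print(proj(c,(635.4,10.3,97)))
```

```text
t 45.17 pos [636.2  11.8 194.2] turn needed (tool rotvec) [ 0.001 -0.    -0.   ] F [-1.2 -0.9  0.6] g 0.548
 shift, tool axes now(mm) [124.2  -0.9   1.5]  axes after turn [124.2  -0.9   1.4]
[258.20983028 195.97018811]
```

View pics/w24.png

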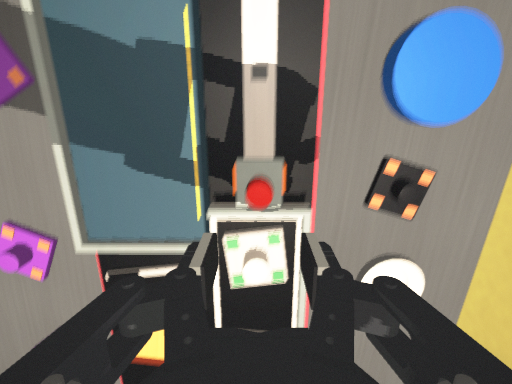

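arm_command:
  plan:
    - [0.03, -0.0005, 0.0008, 0, 0.55]
    - [0.03, 0, 0, 0, 0.55]
    - [0.025, 0, 0, 0, 0.55]
    - [0.02, 0, 0, 0, 0.55]
    - [0.012, 0, 0, 0, 0.55]
    - [0.006, 0, 0, 0, 0.55]
    - [0, 0, 0, 0, 0.55]
    - [0, 0, 0, 0, 0.2]
    - [0, 0, 0, 0, 0.2]
    - [0, 0, 0, 0, 0.2]
    - [0, 0, 0, 0, 0.2]
  squeeze: 70

```text
time_s: 46.6
eef_pos: [635.3, 8.9, 72.7]
ee_rot: [0.517, 0.483, 0.516, -0.483]
force: [-3.0, 0.1, 6.3]
grip_width: 0.28
```

arm_command:
  plan:
    - [-0.003, 0, 0, 0, 0.1]
    - [-0.004, 0, 0, 0, 0.1]
    - [-0.004, 0, 0, 0, 0.1]
    - [-0.004, 0, 0, 0, 0.1]
    - [-0.003, 0, 0, 0, 0.1]
    - [0, 0, 0, 0, 0.1]
    - [0, 0, -0.003, 0, 0.1]
    - [0, 0, -0.006, 0, 0.1]
    - [0, 0, -0.008, 0, 0.1]
    - [0, 0, -0.005, 0, 0.1]
    - [0, 0, 0, 0, 0.1]

```text
time_s: 47.98
eef_pos: [633.7, 32.1, 89.6]
ee_rot: [0.516, 0.483, 0.517, -0.483]
force: [2.9, 2.4, -8.5]
grip_width: 0.279
```

Run:
```python
from h import *
to([620.8,229,88])
c=shot('wrist','w25')
```

```text
t 47.98 pos [633.7  32.1  89.6] turn needed (tool rotvec) [ 0.    -0.001  0.   ] F [ 2.9  2.4 -8.5] g 0.279
 shift, tool axes now(mm) [   1.8    0.3 -197.3]  axes after turn [   1.6    0.2 -197.3]
```

View pics/w25.png

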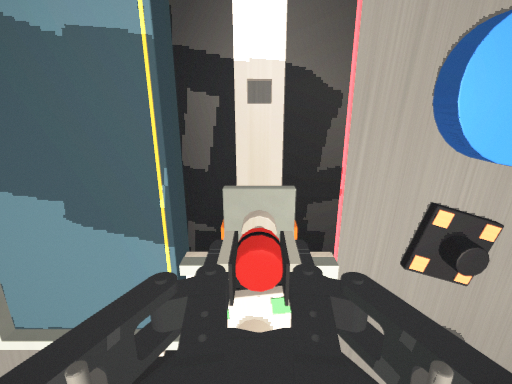

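arm_command:
  plan:
    - [0, 0, -0.006, 0, 0.1]
    - [0, 0, -0.012, 0, 0.1]
    - [0, 0, -0.014, 0, 0.1]
    - [0, 0, -0.014, 0, 0.1]
    - [0, 0, -0.014, 0, 0.1]
    - [0, 0, -0.014, 0, 0.1]
    - [0, 0, -0.014, 0, 0.1]
    - [0, 0, -0.014, 0, 0.1]
    - [0, 0, -0.014, 0, 0.1]
    - [0, 0, -0.014, 0, 0.1]
    - [0, 0, -0.01, 0, 0.1]
    - [0, 0, -0.005, 0, 0.1]

```text
time_s: 49.52
eef_pos: [624.3, 176.6, 89.7]
ee_rot: [0.516, 0.483, 0.516, -0.483]
force: [4.4, -1.9, -7.7]
grip_width: 0.278
```

Run:
```python
from h import *
to([620.8,229,88])
c=shot('wrist','w26')
```

```text
t 49.52 pos [624.3 176.6  89.7] turn needed (tool rotvec) [ 0.    -0.    -0.001] F [ 4.4 -1.9 -7.7] g 0.278
 shift, tool axes now(mm) [  1.7  -0.  -52.5]  axes after turn [  1.7  -0.  -52.5]
```

View pics/w26.png

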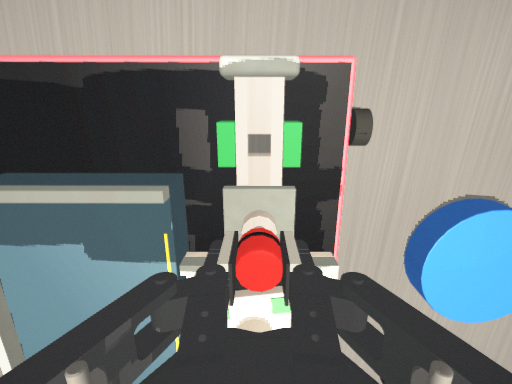

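arm_command:
  plan:
    - [0, 0, -0.006, 0, 0.1]
    - [0, 0, -0.01, 0, 0.1]
    - [0, 0, -0.012, 0, 0.1]
    - [0, 0, -0.011, 0, 0.1]
    - [0, 0, -0.007, 0, 0.1]
    - [0, 0, -0.0035, 0, 0.1]
    - [0, 0, -0.0015, 0, 0.1]
    - [0, 0, 0, 0, 0.1]
    - [0.004, 0, 0, 0, 0.1]
    - [0.004, 0, 0, 0, 0.1]
    - [0.004, 0, 0, 0, 0.1]
    - [0, 0, 0, 0, 0.1]

```text
time_s: 51.08
eef_pos: [620.9, 227.7, 77.0]
ee_rot: [0.516, 0.484, 0.517, -0.483]
force: [7.3, 5.2, -11.8]
grip_width: 0.278
```

arm_command:
  plan:
    - [0.002, 0, 0, 0, 0.1]
    - [0.002, 0, 0, 0, 0.1]
    - [0.001, 0, 0, 0, 0.1]
    - [0, 0, 0, 0, 0.1]
    - [0, 0, 0, 0, 0.55]
    - [0, 0, 0, 0, 0.55]
    - [0, 0, 0, 0, 0.55]
    - [-0.02, 0, 0, 0, 0.55]
    - [-0.03, 0, 0, 0, 0.55]
    - [-0.03, 0, 0, 0, 0.55]
    - [-0.04, 0, 0, 0, 0.55]
    - [-0.03, 0, 0, 0, 0.55]

```text
time_s: 52.58
eef_pos: [620.9, 226.5, 224.6]
ee_rot: [0.517, 0.484, 0.516, -0.483]
force: [-0.1, 0.4, 0.6]
grip_width: 0.55
```

Run:
```python
from h import *
to([620.8,229,88])
shot('wrist','w27')
for k,(x,y,w,h) in {'scene':(150,130,190,160),'side':(190,110,160,200)}.items():
    c=shot(k);im=cv2.cvtColor(c['color'],cv2.COLOR_RGB2BGR)[y:y+h,x:x+w]
    f=min(800/w,600/h);cv2.imwrite(f'pics/{k}_27.png',cv2.resize(im,None,fx=f,fy=f,interpolation=cv2.INTER_CUBIC))
```

```text
t 52.58 pos [620.9 226.5 224.6] turn needed (tool rotvec) [-0.    -0.    -0.001] F [-0.1  0.4  0.6] g 0.55
 shift, tool axes now(mm) [ 1.366e+02 -1.000e-01 -2.500e+00]  axes after turn [ 1.366e+02  1.000e-01 -2.500e+00]
```

View pics/w27.png

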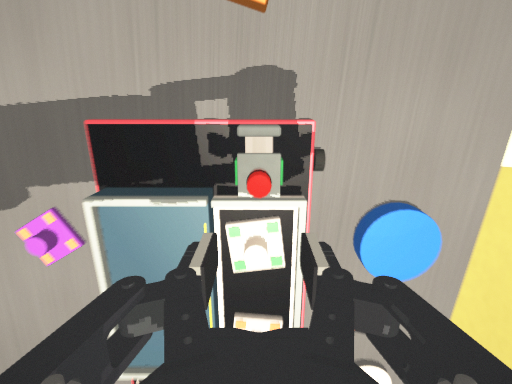

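View pics/scene_27.png

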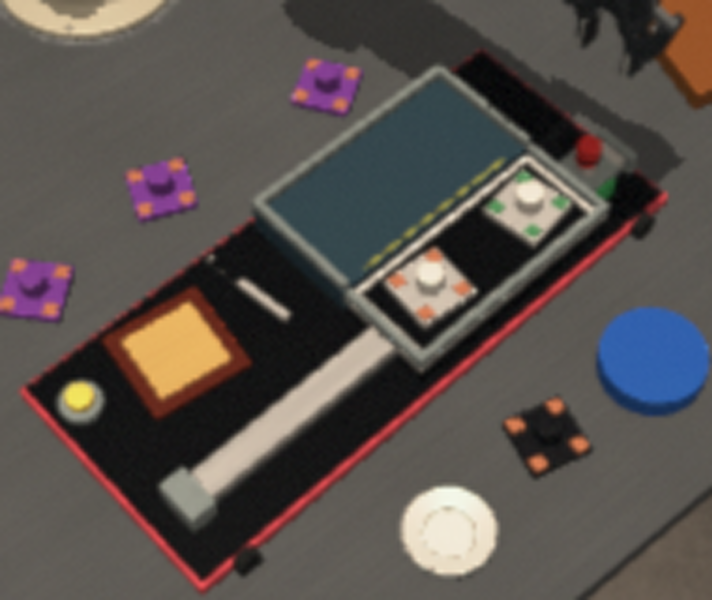

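View pics/side_27.png

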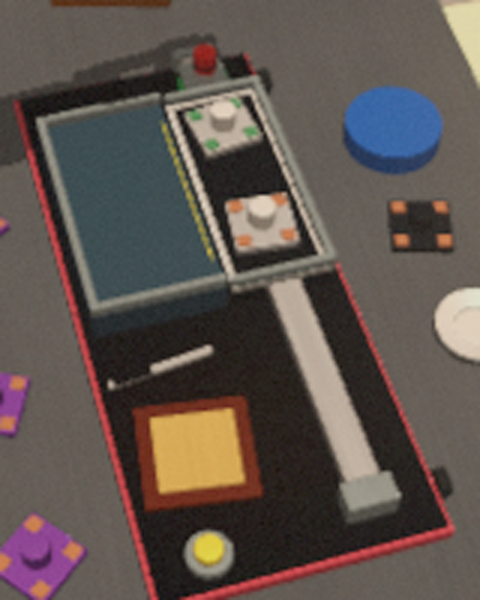

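Both carriers lie flat on the sled with their caps down, the plunger is dropped between the green collars, the ledge is empty and the arm is clear. I hand it in.

```bash
python3 -c "
from h import *
print(ctrl.finish_job()); print(ctrl.sense()['time_s'])"
```

```text
the job is handed in; nothing more can be done
None
the job is handed in; nothing more can be done
```

I completed the whole sequence and handed the job in at about 53 s of the 208 s allowed. The hand-in gave no verdict, so what follows rests on my own checks.

**What I did**
- **Loading:** I lifted the plunger, ran the sled left and let the pin drop into the loading hole.
- **Carriers:** Only two were present, green chips (carrier 3) and copper chips (carrier 2). I pressed each cap home while gripping it, slid the carrier over the step and set it down on the sled.
- **Exposure:** I ran the sled right, let the pin drop into the exposure hole and pushed the button.
- **Return:** I brought the sled back and let the pin drop into the loading hole again.

**What the checks showed**
- **Caps:** When I pressed from above on the sled, both cap tops stopped at z ≈ 88 mm, the home height, under 12–14 N.
- **Button:** It stopped at z ≈ 35.9 mm under about 14 N, which is full travel, with the plunger in the exposure hole.
- **Plunger:** At all three drops the gripped knob went below the height where the pin rests on the tube, and the spring still pulled. I could not measure the last 1–3 mm directly. The wrist picture put the knob top about 3 mm above its nominal seated height at the exposure hole, and at the loading hole before exposure. That is about the limit of the camera calibration, and I relied on the spring for the rest.
- **End state:** The last pictures show both carriers flat on the sled, the knob down between the green collars, the mask frame, tweezers and look-alikes undisturbed, and the arm clear.

I saw no knocked carrier and no grip slackening. None of the checks failed.

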